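Fetch the V-block from under the stack and rebuild the stack

ROBOT

A 6-joint arm with a two-finger parallel gripper is mounted at the origin on the work surface. World frame = base frame: x ahead of the robot, y to its left, z up, the work surface at z = 0. Lengths are in m, angles in rad, forces in N, time in s.
With the tool pointing down it reaches from about 0.35 to 0.875 m from the base axis. Payload 15.5 kg.
Tool frame: the origin (TCP) lies between the finger pads; the fingertips stand 14 mm ahead of it and the grasp point (between the pads) lies 5 mm behind it; z points along the fingers, y is the direction in which the jaws open and shut (so a half turn about z gives the same grasp; the last joint's range is limited). The gripper opens to 85 mm and grips with 20 to 120 N. Pads are 22 mm wide; open, the fingers measure 114 mm over their backs; the gripper's body (76 mm by 85 mm) begins 54 mm behind the grasp point. The pads swing forward as they close: fully open they stand 13 mm farther back than shut.
Start: joints at [1.038, 0.494, 1.345, -0, 1.302, -0.096], TCP at [0.264, 0.566, 0.245] pointing down, gripper open.
Joint ranges: [-2.91, 2.91], [-0.82, 2.16], [0.22, 2.67], [-1.22, 4.37], [0.12, 2.79], [-3.08, 3.08]. Speed limits (rad/s): [1.89, 1.89, 2.57, 3.01, 3.01, 3.01].

INTERFACE

Orientations are given as a unit quaternion [w, x, y, z].
In Python, from plant import robot gives the robot as it stands.
- The arm moves only by the tool carry_out, never from a script. Its argument "motion" is a list of rows, each a list of 5 numbers: the shift along the tool's x, y, z in m, then the turn about the tool's z in rad, then the closure, from -1 (fully open) to 1 (shut). In form: [[tx, ty, tz, roll, gripper], ...]. A call has exactly 5 rows; each row is the pose to reach, as a shift and turn from the pose measured when the call began, along the tool's axes at that moment; what a row does not reach only later rows make up. A row lasts 1/10 s, in which the tool goes at most 50 mm and 8.59 degrees, less where a joint would pass 70% of its speed; a pose out of reach is approached as far as the arm can. A call with a gripper value outside its range is refused whole. The fingers move at their own pace and stop on an object; the grip force is fixed at half the most. Time passes only in rows, so rows that repeat a pose let the fingers close, or fill a call up. It gives the time, the measured TCP pose, the force and the opening at its end, in the units of the state.
- robot.observe(): the state, without advancing time (a new reading comes with each control period).
- robot.get_image(name): name is "scene" or "top"; returns a dict with "pixels" (420x560x3 uint8, blue, green, red), "camera_matrix" (3x3 intrinsics, pixels), "R" (3x3) and "t" (3): a world point X has camera coordinates R X + t. Camera axes: x right, y down, z forward; pixel columns grow to the right and rows downward; lengths in m; the calibration is good to about 2 mm. A picture is of the moment at which its call begins. There is no depth.
- robot.finish_job(): hands the job in, once; it reports no verdict.
The state is a dict: "time": time; "q": joint angles; "dq": joint speeds; "tau": joint torques, N m; "eef_pos": TCP position; "tcp_rot": TCP orientation; "ft_force": force on the tool from outside, world axes, zero at the start; "moment": the same for the moment, N m; "opening": finger opening in m.
Only numpy, scipy, OpenCV 4.12 (cv2) and the standard library are available. Lean on these libraries where they do the work, as an engineer would, in place of code of your own. Each camera call takes 0.05 s, during which the arm holds its last target.

TASK

The V-block at the bottom of the stack on the dark wooden board is wanted in the machine vice: first clear the pipe sleeve and the hexagon nut into the aluminium tray, both standing upright, then lay the spacer plate squarely on top of the spacer pile, and set the V-block flat on the middle of the vice bed, groove up and running from jaw to jaw. Then put the spacer plate back flat on the board at the spot where it lay before (now directly on the wood, along the board), and stand the sleeve and the nut upright on it again, each at the end and at the spot where it stood at the start. Let go of everything and do not disturb the oil can or the carton.

Things in the scene. Friction and masses are not known exactly. Their poses are not given: they have to be found in the camera images.
- vblock_c (a point): Aluminium V-block, 50 (x) x 120 (y) x 40 mm high, about 0.5 kg, a V groove 28 mm wide along y in its top. Point at its centre, 20 mm over its underside. At the start it lies on the board under the spacer plate; its ends stick out 15 mm beyond the plate. Grip across the 50 mm width (x).
- plate_c (a point): Flat hardwood spacer plate 60 (x) x 90 (y) x 12 mm, 0.06 kg. Point at its centre (6 mm over its underside). At the start it lies on the V-block, overhanging its sides by about 5 mm, and carries the sleeve and the nut. Grip across the 60 mm width (x).
- sleeve_c (a point): Plain round bare steel pipe sleeve, outside diameter 42 mm, bore 30 mm, 40 mm high, standing upright at one end of the spacer plate (which end varies). Point at its centre, half-way up (20 mm).
- nut_c (a point): Tall hexagonal bare steel nut, 34 mm across flats (39 mm over corners), 36 mm high, with a bore, standing upright at the other end of the spacer plate, with a gap of only about 5 mm to the sleeve along y. Point at its centre, half-way up (18 mm). Its x axis is the normal of a flat, roughly along the plate's x, so it is gripped along x.
- board_top (a point): Fixed dark wooden board 110 (x) x 150 (y) x 12 mm on which the stack stands. Point at the centre of its top face; y along its long side.
- vice_bed (a point): Fixed low grey machine vice. Point at the centre of its flat bed (20 mm over the bench, 110 mm wide along x). Two jaws, 100 mm wide in x, stand on the bed 150 mm apart along y, their tops 35 mm above the bed; along x the bed is open at the sides. The V-block's y (long axis, groove) is to lie along this y, so its ends face the jaws with 15 mm to spare each side.
- tray_in (a point): Fixed shallow aluminium tray, inside 120 (x) x 180 (y) mm, walls 5 mm thick and 12 mm high above its floor: the side area for the sleeve and the nut. Point at the centre of its floor.
- pile_top (a point): Fixed pile of two hardwood spacer plates of the same 60 (x) x 90 (y) mm outline, 12 mm thick each, on a thin dark steel base. Point at the centre of the top face of the pile, 30 mm over the bench; y along the long side.
- oilcan: Bystander: green metal oil can, 68 mm diameter, 106 mm high, with a thin brass spout up to 170 mm high. Origin at the centre of its underside.
- carton: Bystander: cardboard carton 80 x 70 mm, about 150 mm high. Origin at the centre of its underside.

How it is judged:
By the outcome, as a careful person would: the job done as asked, in the order asked, and still so for the second after the job is handed in, with the robot touching nothing.
It also fails if it takes over 152 s, if anything falls off the work surface, if the arm or the gripper's body presses on something with over 40 N, if the wrist force passes 120 N, or if a joint passes its speed limit or range.

## Working session

There is one attempt and no reset: what is moved stays moved. The work goes in short steps, Python scripts to look and compute and a tool call to move; the robot and the scene stay as the last step left them, time stands still between calls to the robot, and variables do not carry over. Pictures are saved under pics/ and viewed, and the job is handed in when it is done.

Besides the shell and the picture viewer there is one more tool, called as name(argument=value, ...), one argument or row to a line, values as JSON. carry_out: Moves the arm, as the interface text tells. Its arguments: {"type":"object","properties":{"motion":{"type":"array"}},"required":["motion"]}

```bash
ls; mkdir -p pics
python3 - <<'E'
from plant import robot
import cv2, json, numpy as np
s=robot.observe(); print({k:np.round(v,4).tolist() for k,v in s.items()})
for n in("scene","top"):
    d=robot.get_image(n); cv2.imwrite(f"pics/{n}0.png",d["pixels"])
    np.savez(f"cal_{n}.npz",K=d["camera_matrix"],R=d["R"],t=d["t"]); print(n,d["camera_matrix"],d["R"],d["t"])
E
```

```text
pics
{'time': 0.0, 'q': [1.0385, 0.4942, 1.3461, 0.0, 1.3025, -0.0955], 'dq': [-0.0015, 0.0001, 0.0014, 0.0007, -0.0034, -0.0007], 'tau': [0.0021, -88.2171, -38.388, 0.0001, 0.01, -0.0001], 'eef_pos': [0.2642, 0.566, 0.2447], 'tcp_rot': [-0.0002, 0.2167, 0.9762, -0.0006], 'ft_force': [-0.8958, 0.0254, 1.2463], 'moment': [0.0354, 0.0036, 0.0295], 'opening': 0.0855}
scene [[399.32945109   0.         279.95278062]
 [  0.         399.32945109 213.91945672]
 [  0.           0.           1.        ]] [[-0.02969671  0.99955428  0.00305711]
 [ 0.83117153  0.02639271 -0.55538933]
 [-0.55522247 -0.01395225 -0.83158484]] [ 0.03263706 -0.3879981   1.51981338]
top [[412.12984465   0.         281.03831285]
 [  0.         412.12984465 212.61505467]
 [  0.           0.           1.        ]] [[ 0.0270858  -0.99963067  0.00220779]
 [-0.99206012 -0.02715189 -0.12279857]
 [ 0.12281316  0.00113583 -0.99242916]] [-0.02687396  0.53068421  1.22034452]
```

View pics/scene0.png

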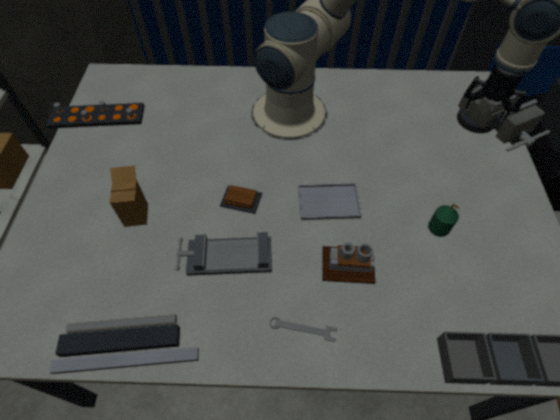

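View pics/top0.png

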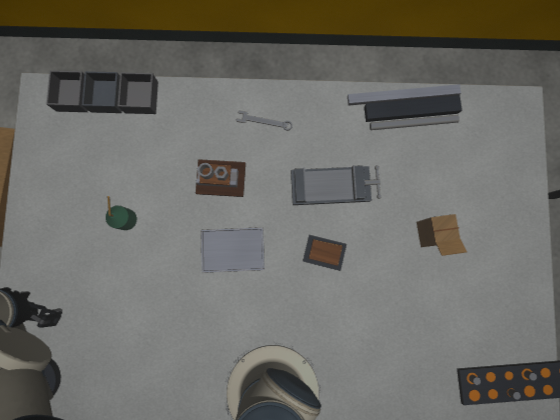

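The top view shows the stack at about (220,178), the tray at (233,250), the pile at (325,252), the vice at (331,185), the can at (121,217) and the carton at (442,235). Next I'll enlarge these areas.

Run:
```python
import cv2
t=cv2.imread("pics/top0.png"); s=cv2.imread("pics/scene0.png")
def c(im,x0,y0,w,h,k,n):
    o=cv2.resize(im[y0:y0+h,x0:x0+w],None,fx=k,fy=k,interpolation=cv2.INTER_CUBIC)
    o=cv2.convertScaleAbs(o,alpha=1.5,beta=10)
    for i in range(0,w,10): cv2.putText(o,str(x0+i),(i*k,8),0,.3,(0,255,255)); cv2.line(o,(i*k,10),(i*k,16),(0,255,255))
    for i in range(0,h,10): cv2.putText(o,str(y0+i),(0,i*k+4),0,.3,(0,255,255))
    cv2.imwrite(f"pics/{n}.png",o)
c(t,185,150,75,55,10,"t_stack"); c(t,190,220,85,60,9,"t_tray"); c(t,280,155,110,60,7,"t_vice"); c(t,295,225,60,50,12,"t_pile")
c(s,310,230,75,60,10,"s_stack")
```

```text
(no output)
```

View pics/t_stack.png

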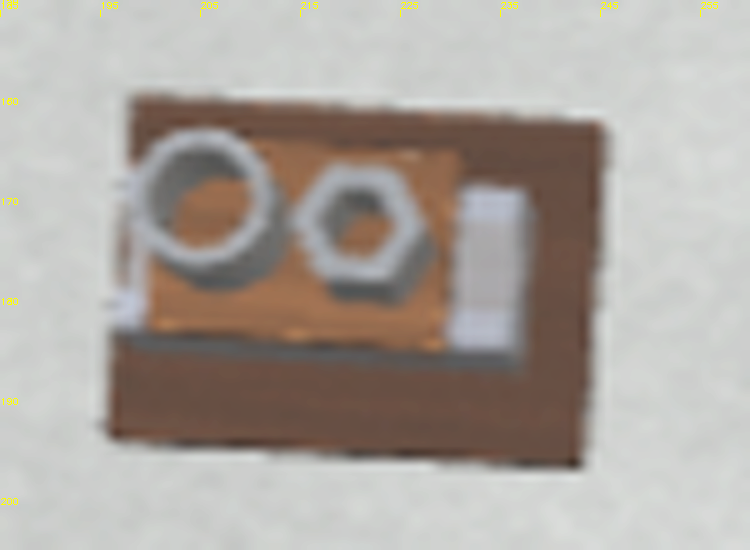

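View pics/t_tray.png

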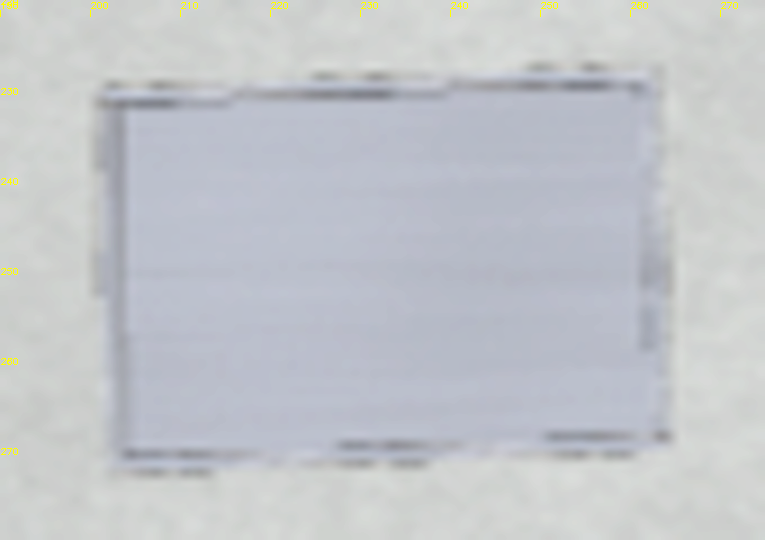

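View pics/t_vice.png

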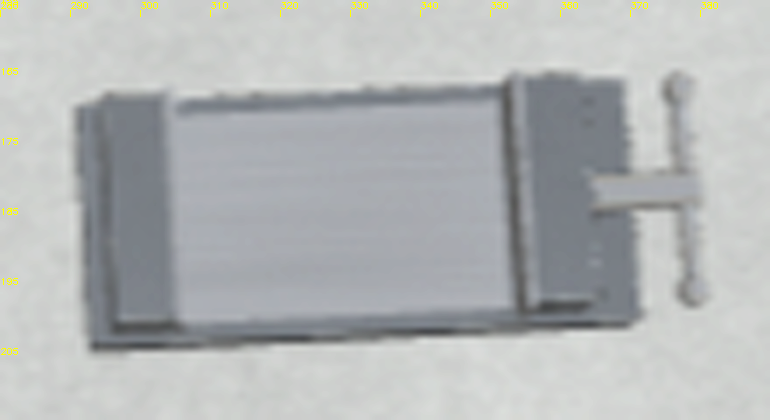

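View pics/t_pile.png

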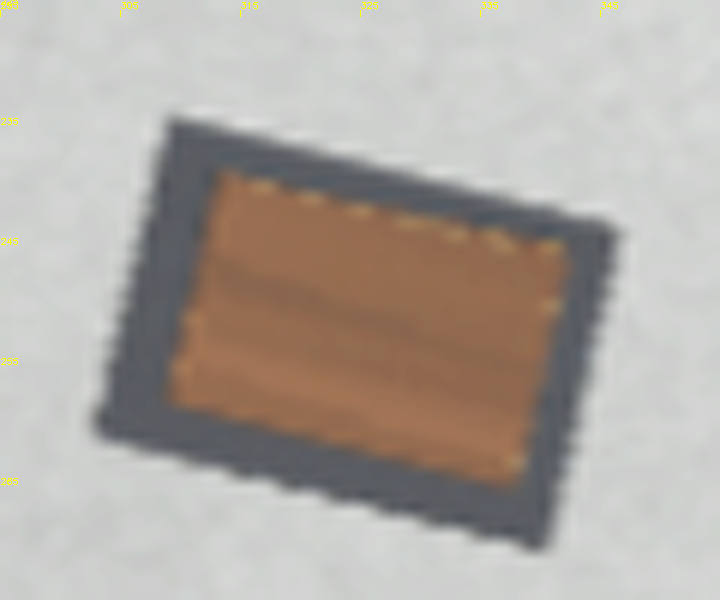

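View pics/s_stack.png

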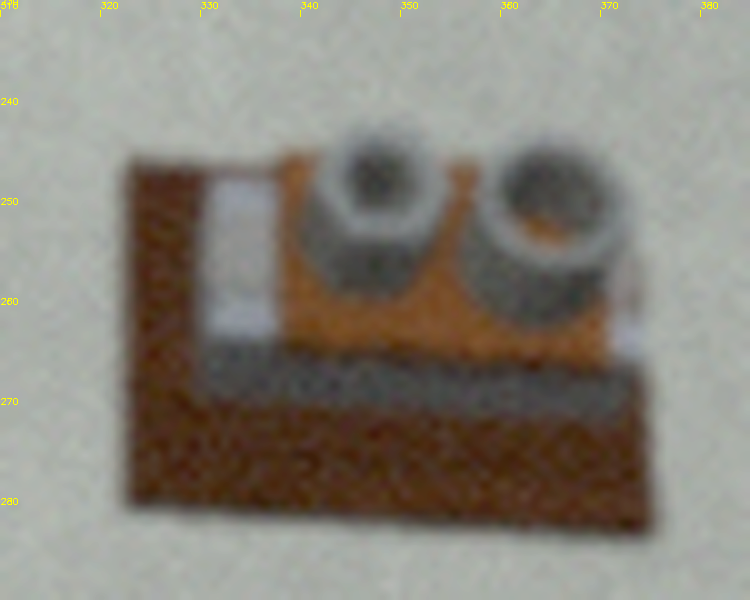

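```bash
cat > h.py <<'E'
import numpy as np, cv2
C={n:np.load(f"cal_{n}.npz") for n in("scene","top")}
def ray(n,u,v,z):
    c=C[n]; o=-c["R"].T@c["t"]; d=c["R"].T@np.linalg.inv(c["K"])@np.array([u,v,1.]); return (o+d*(z-o[2])/d[2])[:2]
def proj(n,X):
    c=C[n]; p=c["K"]@(c["R"]@np.asarray(X,float)+c["t"]); return p[:2]/p[2]
def cr(n,x0,y0,k,X,Y,z): return ray(n,x0+(X+.5)/k-.5,y0+(Y+.5)/k-.5,z)
def crop(im,x0,y0,w,h,k,n,a=1.5):
    o=cv2.resize(im[y0:y0+h,x0:x0+w],None,fx=k,fy=k,interpolation=cv2.INTER_CUBIC)
    o=cv2.convertScaleAbs(o,alpha=a,beta=10); cv2.imwrite(f"pics/{n}.png",o)
def yaw(a,b): d=np.subtract(b,a); return np.degrees(np.arctan2(-d[0],d[1]))  # yaw of y axis along a->b (y+ direction)
E
python3 - <<'E'
from h import *
np.set_printoptions(precision=4,suppress=True)
T=lambda X,Y,z:cr("top",185,150,10,X,Y,z); S=lambda X,Y,z:cr("scene",310,230,10,X,Y,z)
def show(n,P):
    P=np.array(P); m=P.mean(0); print(n,"c",m,"sides",[round(float(np.hypot(*(P[i]-P[(i+1)%4]))),4) for i in range(4)],"yaws",[round(float(np.degrees(np.arctan2(*(P[(i+1)%4]-P[i])[::-1]))),1) for i in range(4)])
show("boardT",[T(*p,.012) for p in[(132,97),(607,123),(582,467),(107,437)]])
show("boardS",[S(*p,.012) for p in[(128,157),(627,165),(655,535),(125,503)]])
print("sleeve",T(202,198,.104),S(547,196,.104)); print("nut",T(359,221,.100),S(378,182,.100))
print("plate far right",T(460,152,.064),"nr",T(447,348,.064),"nl",T(148,328,.064)); print("plate S nl",S(283,347,.064),"nr",S(607,362,.064),"fl",S(283,153,.064))
print("vb T tr,br,bl",T(527,186,.052),T(517,350,.052),T(112,327,.052)); print("vb S",S(205,177,.052),S(203,337,.052),S(640,362,.052))
V=lambda X,Y,z:cr("top",280,155,7,X,Y,z)
show("jaws",[V(*p,.055) for p in[(168,95),(525,78),(535,308),(180,322)]])
show("base",[V(*p,.02) for p in[(78,105),(625,80),(640,322),(92,350)]])
P=lambda X,Y,z:cr("top",295,225,12,X,Y,z)
show("pile",[P(*p,.030) for p in[(220,170),(570,243),(523,487),(172,403)]])
show("pilebase",[P(*p,.005) for p in[(172,120),(620,230),(545,550),(97,432)]])
Q=lambda X,Y,z:cr("top",190,220,9,X,Y,z)
show("tray",[Q(*p,.015) for p in[(97,95),(657,78),(668,440),(115,465)]])
for n,u,v in(("can",121,217),("carton top",450,236)): print(n,ray("top",u,v,.1 if n=="can" else .15))
E
```

```text
boardT c [0.6389 0.1804] sides [0.1494, 0.1095, 0.148, 0.1083] yaws [-91.6, 178.1, 87.9, -1.1]
boardS c [0.6396 0.1824] sides [0.1478, 0.1184, 0.1482, 0.1114] yaws [90.7, -1.9, -92.0, 177.9]
sleeve [0.6428 0.2123] [0.6434 0.2128]
nut [0.6382 0.1671] [0.6384 0.1683]
plate far right [0.6681 0.1432] nr [0.6082 0.1446] nl [0.6118 0.2342]
plate S nl [0.6706 0.1455] nr [0.6724 0.2337] fl [0.6098 0.1486]
vb T tr,br,bl [0.6611 0.124 ] [0.6105 0.125 ] [0.6141 0.2475]
vb S [0.6115 0.1278] [0.6621 0.1253] [0.666  0.2457]
jaws c [ 0.6219 -0.1571] sides [0.1548, 0.1008, 0.1523, 0.0994] yaws [-85.6, -177.3, 93.9, 4.1]
base c [ 0.6229 -0.1643] sides [0.2439, 0.109, 0.2418, 0.1102] yaws [-85.7, -176.5, 94.5, 4.6]
pile c [ 0.4168 -0.1494] sides [0.0898, 0.0622, 0.0901, 0.0597] yaws [-100.2, 169.6, 78.1, -10.6]
pilebase c [ 0.4157 -0.1489] sides [0.1182, 0.084, 0.1178, 0.0822] yaws [-102.3, 167.3, 76.9, -12.4]
tray c [0.4164 0.1332] sides [0.1908, 0.1224, 0.1863, 0.1252] yaws [-86.7, -176.4, 94.1, 5.7]
can [0.4977 0.4463]
carton top [ 0.4649 -0.4766]
```

```bash
cat >> h.py <<'E'
from scipy.ndimage import map_coordinates
from scipy.optimize import least_squares
def edgefit(n,im,pose,edges,z,half=3.0,iters=4,verbose=True):
    """edges: list of ((x,y),(x,y)) in object frame at height z; pose x,y,yaw"""
    g=cv2.GaussianBlur(im,(0,0),0.7).astype(float)
    p=np.array(pose,float)
    def w(p,q): c,s=np.cos(p[2]),np.sin(p[2]); return np.array([p[0]+c*q[0]-s*q[1],p[1]+s*q[0]+c*q[1],z])
    for it in range(iters):
        h=half if it<2 else half/2
        tgt=[]
        for a,b in edges:
            a,b=np.array(a),np.array(b)
            A,B=proj(n,w(p,a)),proj(n,w(p,b)); t=(B-A)/np.linalg.norm(B-A); nn=np.array([-t[1],t[0]])
            for f in np.linspace(.1,.9,25):
                q=a+(b-a)*f; P=proj(n,w(p,q)); s=np.arange(-h,h+.01,.1)
                pts=P[None]+s[:,None]*nn
                pr=np.array([map_coordinates(g[...,k],[pts[:,1],pts[:,0]],order=1) for k in range(3)])
                d=np.abs(np.gradient(pr,axis=1)).sum(0); j=d.argmax()
                if 0<j<len(s)-1 and d[j]>1.0: tgt.append((q,P+s[j]*nn,nn))
        r=least_squares(lambda p:[ (proj(n,w(p,q))-m)@nn for q,m,nn in tgt],p,loss="soft_l1",f_scale=.3)
        p=r.x
    if verbose: print(n,"pose",p[:2].round(4),"yaw",np.degrees(p[2]).round(2),"n",len(tgt),"medres",np.median(np.abs(r.fun)).round(3))
    return p
def rect(lx,ly,which="xXyY"):
    a,b=lx/2,ly/2; E={"x":((-a,-b),(-a,b)),"X":((a,-b),(a,b)),"y":((-a,-b),(a,-b)),"Y":((-a,b),(a,b))}
    return [E[k] for k in which]
E
python3 - <<'E'
from h import *
I={n:cv2.imread(f"pics/{n}0.png") for n in C}
r=np.radians
for n in("top","scene"):
    print("board");edgefit(n,I[n],(.639,.181,r(-1.8)),rect(.11,.15),.012)
    print("plate");edgefit(n,I[n],(.640,.189,r(-1.8)),rect(.06,.09,"xy" if n=="top" else "Xy"),.064)
    print("vb");edgefit(n,I[n],(.638,.186,r(-1.8)),[((-.025,-.055),(-.025,.055)),((-.022,-.06),(.022,-.06))] if n=="top" else [((.025,-.055),(.025,.055)),((-.022,-.06),(.022,-.06))],.052)
    print("pile");edgefit(n,I[n],(.4168,-.1494,r(-11)),rect(.06,.09),.030)
    print("base");edgefit(n,I[n],(.4157,-.149,r(-12)),rect(.083,.118),.006)
    print("tray");edgefit(n,I[n],(.4164,.1332,r(4)),rect(.13,.19),.013)
    print("vice bed");edgefit(n,I[n],(.6225,-.157,r(4)),[((-.055,-.07),(-.055,.07)),((.055,-.07),(.055,.07))],.02)
    print("jaws");edgefit(n,I[n],(.622,-.157,r(4)),[((-.045,.075),(.045,.075)),((-.045,-.075),(.045,-.075))],.055)
for nm,p,L,W,z in(("pile",(.4168,-.1494,-11.5),.06,.09,.03),):pass
E
```

```text
board
top pose [0.6385 0.181 ] yaw -1.74 n 96 medres 0.248
plate
top pose [0.6401 0.1877] yaw -3.21 n 50 medres 0.246
vb
top pose [0.6371 0.1851] yaw -1.48 n 50 medres 0.273
pile
top pose [ 0.4161 -0.1489] yaw -11.98 n 98 medres 0.151
base
top pose [ 0.4157 -0.1484] yaw -12.4 n 100 medres 0.292
tray
top pose [0.4144 0.1308] yaw 3.59 n 78 medres 0.373
vice bed
top pose [-11.3489 171.0424] yaw 4.0 n 0 medres nan
jaws
top pose [405.1302  28.3615] yaw 116.73 n 0 medres nan
board
scene pose [0.6431 0.183 ] yaw -2.21 n 86 medres 0.492
plate
scene pose [0.6402 0.1904] yaw -0.8 n 50 medres 0.404
vb
scene pose [0.639  0.1859] yaw -1.11 n 50 medres 0.208
pile
scene pose [ 0.4162 -0.1497] yaw -12.24 n 90 medres 0.591
base
scene pose [ 0.419  -0.1466] yaw -11.81 n 84 medres 0.209
tray
scene pose [0.4228 0.1336] yaw 3.07 n 90 medres 0.507
vice bed
scene pose [  3.7621 -45.0533] yaw 4.0 n 0 medres nan
jaws
scene pose [-44.1217  -3.1609] yaw -16.52 n 0 medres nan
  return _methods._mean(a, axis=axis, dtype=dtype,
  ret = ret.dtype.type(ret / rcount)
```

Run:
```python
s=open("h.py").read()
s=s.replace("p[1]+s*q[0]+c*q[1],z])","p[1]+s*q[0]+c*q[1],q[2] if len(q)>2 else z])")
open("h.py","w").write(s)
from h import *
I={n:cv2.imread(f"pics/{n}0.png") for n in C}
r=np.radians
E=[((-.055,-.07,.02),(-.055,.07,.02)),((-.05,.075,.055),(.05,.075,.055)),((-.05,-.075,.055),(.05,-.075,.055))]
print("vice")
for n,e in(("top",E+[((.055,-.07,.02),(.055,.07,.02))]),("scene",E[:1]+[((.055,-.07,.02),(.055,.07,.02))]+E[1:])):
    v=edgefit(n,I[n],(.622,-.157,r(4)),e,0,half=2)
def draw(im,n,pose,L,W,z,col,k,x0,y0):
    c,s_=np.cos(r(pose[2])),np.sin(r(pose[2]))
    pts=[]
    for a,b in((-1,-1),(1,-1),(1,1),(-1,1)):
        x,y=a*L/2,b*W/2; p=proj(n,(pose[0]+c*x-s_*y,pose[1]+s_*x+c*y,z)); pts.append(((p-[x0,y0]+.5)*k-.5))
    cv2.polylines(im,[np.int32(np.round(pts))],True,col,1)
def view(n,x0,y0,w,h,k,items,name):
    o=cv2.convertScaleAbs(cv2.resize(I[n][y0:y0+h,x0:x0+w],None,fx=k,fy=k,interpolation=cv2.INTER_CUBIC),alpha=1.5,beta=10)
    for it in items: draw(o,n,*it,k,x0,y0)
    return o
st=[((.6385,.1815,-1.8),.11,.15,.012,(0,255,255)),((.6402,.189,-1.8),.06,.09,.064,(0,255,0)),((.638,.1855,-1.8),.05,.12,.052,(255,0,0))]
a=view("top",185,150,70,55,8,st,"");b=view("scene",315,235,70,55,8,st,"")
vv=[((.6222,-.157,4.2),.11,.15,.02,(0,255,0)),((.6222,-.157,4.2),.10,.15,.055,(0,0,255))]
cv2.imwrite("pics/ov1.png",np.vstack([a,b])[:,:]) if False else None
cv2.imwrite("pics/ov_t.png",a);cv2.imwrite("pics/ov_s.png",b)
cv2.imwrite("pics/ov_v.png",np.vstack([view("top",285,160,90,50,6,vv,""),view("scene",175,225,105,50,6,vv,"")[:,:540]]))
```

```text
vice
top pose [ 0.6216 -0.1535] yaw 4.24 n 83 medres 0.319
scene pose [ 0.6226 -0.1515] yaw 4.21 n 77 medres 0.319
```

View pics/ov_t.png

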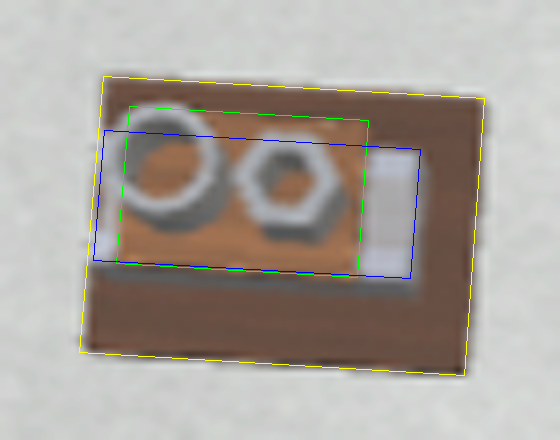

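View pics/ov_s.png

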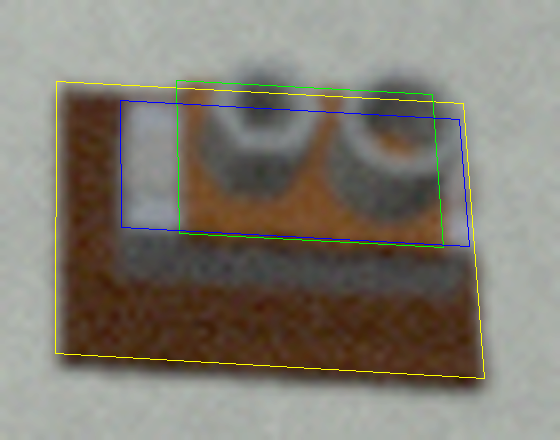

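View pics/ov_v.png

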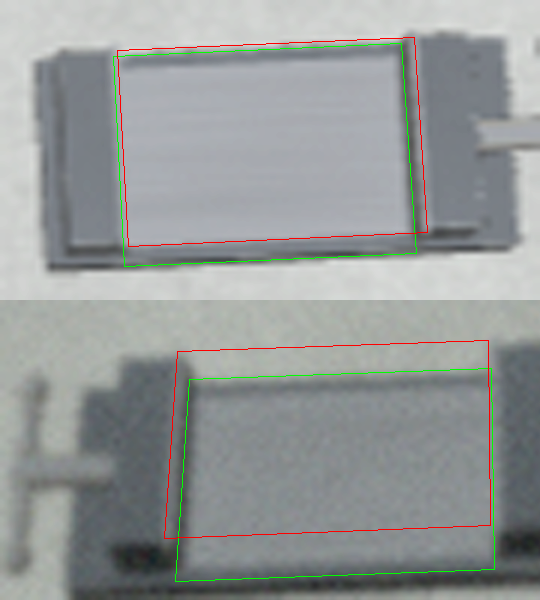

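```bash
cat > g.py <<'E'
import sys
from h import *
from plant import robot
def st(): 
    s=robot.observe(); w,x,y,z=s["tcp_rot"]
    from scipy.spatial.transform import Rotation as Ro
    return s,Ro.from_quat([x,y,z,w]).as_matrix()
def go(x,y,z,yaw):
    s,R=st(); d=R.T@(np.array([x,y,z])-s["eef_pos"]); phi=np.arctan2(R[1,1],R[0,1]); e=(phi-np.radians(yaw)+np.pi/2)%np.pi-np.pi/2
    print("t",round(float(s["time"]),2),"pos",np.round(s["eef_pos"],4),"yaw",np.degrees(phi).round(2),"tilt",np.round(R[:2,2],4),"F",np.round(s["ft_force"],1),"open",round(float(s["opening"]),4),"q6",np.round(s["q"][5],2))
    print("  shift",d.round(4).tolist(),"roll",e.round(4))
if __name__=="__main__": go(*map(float,sys.argv[1:5]))
E
python3 g.py .55 .30 .2 -1.8
```

```text
t 0.1 pos [0.2642 0.5661 0.2448] yaw 64.97 tilt [-0.0006 -0.0009] F [-0.6 -1.  -0.9] open 0.085 q6 -0.1
  shift [-0.3715, -0.1201, 0.0448] roll 1.1654
```

carry_out(
  motion=[
    [-0.04,-0.013,0,0.13,-0.41],
    [-0.08,-0.026,0,0.26,-0.41],
    [-0.12,-0.039,0,0.39,-0.41],
    [-0.16,-0.052,0,0.52,-0.41],
    [-0.2,-0.065,0,0.65,-0.41],
  ],
)

```text
time: 0.6
eef_pos: [0.4189, 0.4212, 0.2446]
tcp_rot: [-0.0, 0.519, 0.855, -0.001]
ft_force: [0.4, -0.4, -0.1]
opening: 0.0603
```

```bash
python3 g.py .55 .30 .1 -1.8
```

```text
t 0.6 pos [0.4189 0.4212 0.2446] yaw 27.43 tilt [-0.0009 -0.0012] F [ 0.4 -0.4 -0.1] open 0.0603 q6 0.21
  shift [-0.1679, 0.0608, 0.1446] roll 0.5102
```

carry_out(
  motion=[
    [-0.034,0.012,0,0.1,-0.41],
    [-0.067,0.024,0,0.2,-0.41],
    [-0.1,0.037,0.03,0.3,-0.41],
    [-0.135,0.05,0.07,0.4,-0.41],
    [-0.168,0.061,0.12,0.51,-0.41],
  ],
)

```text
time: 1.1
eef_pos: [0.5454, 0.3051, 0.1366]
tcp_rot: [0.0, 0.72, 0.694, 0.0]
ft_force: [-0.2, 0.2, -0.3]
opening: 0.0601
```

```bash
python3 g.py .55 .30 .02 -1.8
```

```text
t 1.1 pos [0.5454 0.3051 0.1366] yaw -2.05 tilt [ 0.0008 -0.0006] F [-0.2  0.2 -0.3] open 0.0601 q6 0.45
  shift [-0.0049, 0.0047, 0.1166] roll -0.0044
```

carry_out(
  motion=[
    [0,0,0.035,0,-0.41],
    [0,0,0.07,0,-0.41],
    [0,0,0.1,0,-0.41],
    [0,0,0.117,0,-0.41],
    [0,0,0.117,0,-0.41],
  ],
)

```text
time: 1.6
eef_pos: [0.544, 0.3043, 0.017]
tcp_rot: [-0.0, 0.72, 0.694, -0.002]
ft_force: [-0.0, 0.3, -0.2]
opening: 0.0602
```

```bash
python3 g.py .55 .30 .02 -1.8
```

```text
t 1.6 pos [0.544  0.3043 0.017 ] yaw -2.06 tilt [-0.0034 -0.0025] F [-0.   0.3 -0.2] open 0.0602 q6 0.45
  shift [-0.0041, 0.0062, -0.003] roll -0.0045
```

carry_out(
  motion=[
    [0,0,0.001,0,-0.41],
    [0,0,0.002,0,-0.41],
    [0,0,0.003,0,-0.41],
    [0,0,0.004,0,-0.41],
    [0,0,0.004,0,-0.41],
  ],
)

```text
time: 2.1
eef_pos: [0.5441, 0.3044, 0.0134]
tcp_rot: [-0.0, 0.72, 0.694, -0.002]
ft_force: [0.1, 0.6, 0.6]
opening: 0.0603
```

carry_out(
  motion=[
    [0,0,0.001,0,-0.41],
    [0,0,0.001,0,-0.41],
    [0,0,0.002,0,-0.41],
    [0,0,0.002,0,-0.41],
    [0,0,0.002,0,-0.41],
  ],
)

```text
time: 2.6
eef_pos: [0.5441, 0.3044, 0.0114]
tcp_rot: [-0.0, 0.72, 0.694, -0.002]
ft_force: [-0.8, -0.1, 0.6]
opening: 0.0605
```

carry_out(
  motion=[
    [0,0,0.0005,0,-0.41],
    [0,0,0.001,0,-0.41],
    [0,0,0.001,0,-0.41],
    [0,0,0.0015,0,-0.41],
    [0,0,0.0015,0,-0.41],
  ],
)

```text
time: 3.1
eef_pos: [0.544, 0.3043, 0.0098]
tcp_rot: [-0.0, 0.72, 0.694, -0.002]
ft_force: [-0.4, -0.0, 0.1]
opening: 0.0605
```

carry_out(
  motion=[
    [0,0,0.0005,0,-0.41],
    [0,0,0.001,0,-0.41],
    [0,0,0.001,0,-0.41],
    [0,0,0.0015,0,-0.41],
    [0,0,0.0015,0,-0.41],
  ],
)

```text
time: 3.6
eef_pos: [0.5442, 0.3044, 0.0089]
tcp_rot: [-0.0, 0.72, 0.694, -0.002]
ft_force: [-3.1, -2.8, 11.3]
opening: 0.06
```

carry_out(
  motion=[
    [0,0,0.0005,0,-0.41],
    [0,0,0.001,0,-0.41],
    [0,0,0.001,0,-0.41],
    [0,0,0.001,0,-0.41],
    [0,0,0.001,0,-0.41],
  ],
)

```text
time: 4.1
eef_pos: [0.5442, 0.3044, 0.0088]
tcp_rot: [-0.0, 0.72, 0.694, -0.001]
ft_force: [-6.4, -1.8, 18.1]
opening: 0.0602
```

carry_out(
  motion=[
    [0,0,-0.02,0,-0.41],
    [0,0,-0.06,0,-1],
    [0,0,-0.1,0,-1],
    [0,0,-0.14,0,-1],
    [0,0,-0.16,0,-1],
  ],
)

```text
time: 4.6
eef_pos: [0.5455, 0.3051, 0.1724]
tcp_rot: [0.001, 0.72, 0.694, 0.0]
ft_force: [0.5, 0.9, -0.9]
opening: 0.0854
```

```bash
python3 g.py .643 .2125 .16 -1.8
```

```text
t 4.6 pos [0.5455 0.3051 0.1724] yaw -2.06 tilt [ 0.0016 -0.0004] F [ 0.5  0.9 -0.9] open 0.0854 q6 0.45
  shift [-0.0891, 0.1007, 0.0126] roll -0.0045
```

carry_out(
  motion=[
    [-0.022,0.025,0,0,-1],
    [-0.045,0.05,0,0,-1],
    [-0.068,0.076,0.005,0,-1],
    [-0.089,0.1007,0.012,-0.0045,-1],
    [-0.089,0.1007,0.012,-0.0045,-1],
  ],
)

```text
time: 5.1
eef_pos: [0.6452, 0.2096, 0.1595]
tcp_rot: [0.001, 0.719, 0.695, 0.0]
ft_force: [-0.9, 0.1, 0.1]
opening: 0.0855
```

```bash
python3 g.py .643 .2125 .082 -1.8
python3 - <<'E'
from h import *
from plant import robot
for n in C:
    im=robot.get_image(n)["pixels"]; cv2.imwrite(f"pics/{n}1.png",im)
    crop(im,*((170,140,90,70,7) if n=="top" else (305,200,90,75,7)),f"a_{n}")
E
```

```text
t 5.1 pos [0.6452 0.2096 0.1595] yaw -1.96 tilt [ 0.0017 -0.0011] F [-0.9  0.1  0.1] open 0.0855 q6 0.26
  shift [0.003, -0.0024, 0.0775] roll -0.0027
```

View pics/a_scene.png

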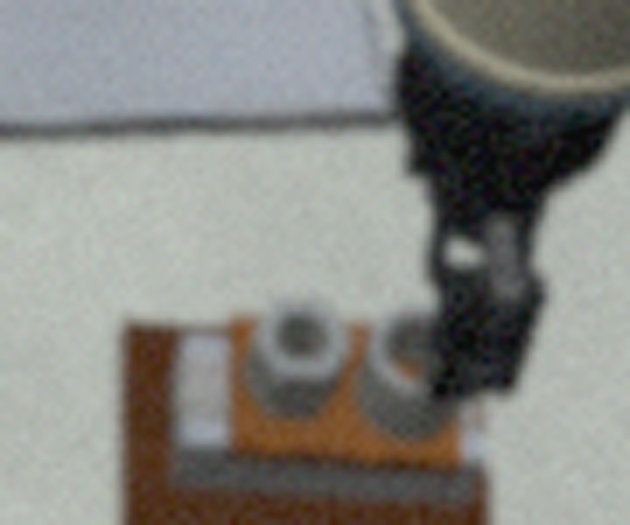

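The scene crop shows the open fingers to the right of and above the sleeve, at crop px (475,370), which is where parallax should put them. Next I'll descend.

carry_out(
  motion=[
    [0.003,-0.0024,0.01,-0.003,-1],
    [0.003,-0.0024,0.03,-0.003,-1],
    [0.003,-0.0024,0.05,-0.003,-1],
    [0.003,-0.0024,0.067,-0.003,-1],
    [0.003,-0.0024,0.067,-0.003,-1],
  ],
)

```text
time: 5.7
eef_pos: [0.6383, 0.2158, 0.0905]
tcp_rot: [-0.001, 0.717, 0.697, -0.002]
ft_force: [-0.4, 0.1, 0.1]
opening: 0.0851
```

```bash
python3 g.py .643 .2125 .082 -1.8
```

```text
t 5.7 pos [0.6383 0.2158 0.0905] yaw -1.62 tilt [-0.0036 -0.0013] F [-0.4  0.1  0.1] open 0.0851 q6 0.27
  shift [-0.0031, 0.0048, 0.0085] roll 0.0031
```

carry_out(
  motion=[
    [-0.003,0.0048,0.0,0.003,-1],
    [-0.003,0.0048,0.004,0.003,-1],
    [-0.003,0.0048,0.0085,0.003,-1],
    [-0.003,0.0048,0.0085,0.003,-1],
    [-0.003,0.0048,0.0085,0.003,-1],
  ],
)

```text
time: 6.2
eef_pos: [0.643, 0.2127, 0.0821]
tcp_rot: [-0.001, 0.718, 0.696, -0.002]
ft_force: [-0.2, -0.3, -1.1]
opening: 0.0853
```

```bash
python3 g.py .643 .2125 .082 -1.8
```

```text
t 6.2 pos [0.643  0.2127 0.0821] yaw -1.8 tilt [-0.0034 -0.0013] F [-0.2 -0.3 -1.1] open 0.0853 q6 0.26
  shift [-0.0002, -0.0, 0.0001] roll 0.0001
```

carry_out(
  motion=[
    [0,0,0,0,-0.3],
    [0,0,0,0,-0.1],
    [0,0,0,0,0.05],
    [0,0,0,0,0.2],
    [0,0,0,0,0.5],
  ],
)

```text
time: 6.7
eef_pos: [0.6432, 0.2127, 0.0825]
tcp_rot: [-0.001, 0.718, 0.696, -0.001]
ft_force: [-0.4, 0.2, 5.2]
opening: 0.0403
```

carry_out(
  motion=[
    [0,0,0,0,1],
    [0,0,0,0,1],
    [0,0,0,0,1],
    [0,0,0,0,1],
    [0,0,0,0,1],
  ],
)

```text
time: 7.2
eef_pos: [0.6432, 0.2127, 0.0825]
tcp_rot: [-0.001, 0.718, 0.696, -0.001]
ft_force: [-1.2, 0.3, 2.3]
opening: 0.0402
```

```bash
python3 g.py .643 .2125 .22 -1.8
```

```text
t 7.2 pos [0.6432 0.2127 0.0825] yaw -1.79 tilt [-0.0029 -0.0011] F [-1.2  0.3  2.3] open 0.0402 q6 0.26
  shift [-0.0004, -0.0006, -0.1375] roll 0.0001
```

carry_out(
  motion=[
    [0,0,-0.01,0,1],
    [0,0,-0.04,0,1],
    [0,0,-0.08,0,1],
    [0,0,-0.09,0,1],
    [0,0,-0.09,0,1],
  ],
)

```text
time: 7.7
eef_pos: [0.6445, 0.213, 0.1748]
tcp_rot: [0.0, 0.718, 0.696, 0.0]
ft_force: [-1.6, 0.2, -1.9]
opening: 0.0406
```

```bash
python3 g.py .416 .174 .1 -1.8
```

```text
t 7.7 pos [0.6445 0.213  0.1748] yaw -1.8 tilt [ 0.0008 -0.0003] F [-1.6  0.2 -1.9] open 0.0406 q6 0.26
  shift [-0.0462, -0.2272, 0.0747] roll 0.0001
```

carry_out(
  motion=[
    [-0.012,-0.055,0,0,1],
    [-0.023,-0.11,0,0,1],
    [-0.035,-0.165,0,0,1],
    [-0.046,-0.227,0.04,0,1],
    [-0.046,-0.227,0.075,0,1],
  ],
)

```text
time: 8.2
eef_pos: [0.4211, 0.1749, 0.1116]
tcp_rot: [0.001, 0.718, 0.696, 0.001]
ft_force: [1.6, 0.1, -4.2]
opening: 0.0402
```

carry_out(
  motion=[
    [0,0,0,0,1],
    [0,0,0,0,1],
    [0,0,0,0,1],
    [0,0,0,0,1],
    [0,0,0,0,1],
  ],
)

```text
time: 8.7
eef_pos: [0.4221, 0.1751, 0.112]
tcp_rot: [0.001, 0.718, 0.696, 0.001]
ft_force: [-0.3, -0.0, -1.8]
opening: 0.0401
```

```bash
python3 g.py .416 .174 .03 -1.8
```

```text
t 8.7 pos [0.4221 0.1751 0.112 ] yaw -1.79 tilt [0.0036 0.0005] F [-0.3 -0.  -1.8] open 0.0401 q6 0.29
  shift [-0.0013, -0.0064, 0.082] roll 0.0002
```

carry_out(
  motion=[
    [-0.001,-0.006,0.025,0,1],
    [-0.001,-0.006,0.05,0,1],
    [-0.001,-0.006,0.07,0,1],
    [-0.001,-0.006,0.082,0,1],
    [-0.001,-0.006,0.082,0,1],
  ],
)

```text
time: 9.2
eef_pos: [0.4163, 0.1742, 0.0289]
tcp_rot: [0.001, 0.718, 0.696, 0.001]
ft_force: [1.2, 0.1, -0.5]
opening: 0.0403
```

carry_out(
  motion=[
    [0,0,0.001,0,1],
    [0,0,0.002,0,1],
    [0,0,0.003,0,1],
    [0,0,0.003,0,1],
    [0,0,0.003,0,1],
  ],
)

```text
time: 9.7
eef_pos: [0.4165, 0.1743, 0.0262]
tcp_rot: [0.001, 0.718, 0.696, 0.001]
ft_force: [-0.8, -0.4, -2.4]
opening: 0.0404
```

```bash
python3 g.py .416 .174 .022 -1.8
```

```text
t 9.7 pos [0.4165 0.1743 0.0262] yaw -1.8 tilt [0.0025 0.0003] F [-0.8 -0.4 -2.4] open 0.0404 q6 0.3
  shift [-0.0003, -0.0005, 0.0042] roll 0.0001
```

carry_out(
  motion=[
    [0,0,0.001,0,1],
    [0,0,0.0015,0,1],
    [0,0,0.002,0,1],
    [0,0,0.0025,0,1],
    [0,0,0.0025,0,1],
  ],
)

```text
time: 10.2
eef_pos: [0.4164, 0.1743, 0.0236]
tcp_rot: [0.001, 0.718, 0.696, 0.001]
ft_force: [1.0, 1.4, -1.4]
opening: 0.0405
```

carry_out(
  motion=[
    [0,0,0.0005,0,1],
    [0,0,0.001,0,1],
    [0,0,0.001,0,1],
    [0,0,0.0015,0,1],
    [0,0,0.0015,0,1],
  ],
)

```text
time: 10.7
eef_pos: [0.4165, 0.1743, 0.0233]
tcp_rot: [0.001, 0.718, 0.696, 0.001]
ft_force: [-5.1, -1.9, 41.2]
opening: 0.0397
```

carry_out(
  motion=[
    [0,0,-0.0005,0,1],
    [0,0,-0.0005,0,0.2],
    [0,0,-0.0005,0,-0.1],
    [0,0,-0.0005,0,-0.25],
    [0,0,-0.0005,0,-0.25],
  ],
)

```text
time: 11.2
eef_pos: [0.4164, 0.1743, 0.0237]
tcp_rot: [0.001, 0.718, 0.696, 0.001]
ft_force: [-0.2, -0.1, 0.3]
opening: 0.0534
```

carry_out(
  motion=[
    [0,0,0,0,-0.25],
    [0,0,-0.01,0,-0.25],
    [0,0,-0.03,0,-0.25],
    [0,0,-0.07,0,-0.4],
    [0,0,-0.12,0,-0.6],
  ],
)

```text
time: 11.7
eef_pos: [0.415, 0.1739, 0.1447]
tcp_rot: [0.0, 0.718, 0.696, 0.0]
ft_force: [1.2, 0.8, 0.5]
opening: 0.0686
```

```bash
python3 g.py .638 .1675 .16 -1.8
python3 - <<'E'
from h import *
from plant import robot
a=[]
for n in C:
    im=robot.get_image(n)["pixels"]; cv2.imwrite(f"pics/{n}2.png",im)
cv2.imwrite("pics/b.png",np.hstack([cv2.resize(cv2.imread("pics/scene2.png")[170:300,270:400],None,fx=3,fy=3),cv2.resize(cv2.imread("pics/top2.png")[150:280,160:290],None,fx=3,fy=3)]))
E
```

```text
t 11.7 pos [0.415  0.1739 0.1447] yaw -1.8 tilt [ 0.0005 -0.0003] F [1.2 0.8 0.5] open 0.0686 q6 0.3
  shift [0.0006, 0.2231, -0.0152] roll 0.0
```

View pics/b.png

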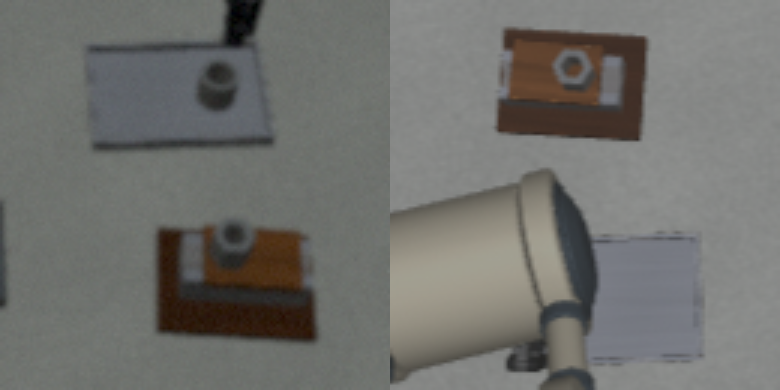

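The sleeve stands upright in the tray at scene crop (217,85), and the nut and plate are undisturbed. With the sleeve gone I can refit the plate while moving to the nut.

Run:
```python
from h import *
r=np.radians
for n in("top","scene"):
    im=cv2.imread(f"pics/{n}2.png")
    edgefit(n,im,(.640,.189,r(-1.8)),rect(.06,.09,"xyY" if n=="top" else "Xy"),.064)
    crop(im,*((185,150,75,55,10) if n=="top" else (310,230,75,60,10)),"c_"+n)
```

```text
top pose [0.6399 0.1881] yaw -2.57 n 75 medres 0.262
scene pose [0.6397 0.1914] yaw -3.07 n 50 medres 0.344
```

carry_out(
  motion=[
    [0,0.05,-0.015,0,-1],
    [0,0.1,-0.015,0,-1],
    [0,0.15,-0.015,0,-1],
    [0,0.2,-0.015,0,-1],
    [0.0006,0.223,-0.015,0,-1],
  ],
)

```text
time: 12.3
eef_pos: [0.6441, 0.168, 0.1673]
tcp_rot: [0.004, 0.718, 0.696, 0.006]
ft_force: [-0.5, 0.2, -0.1]
opening: 0.0855
```

View pics/c_top.png

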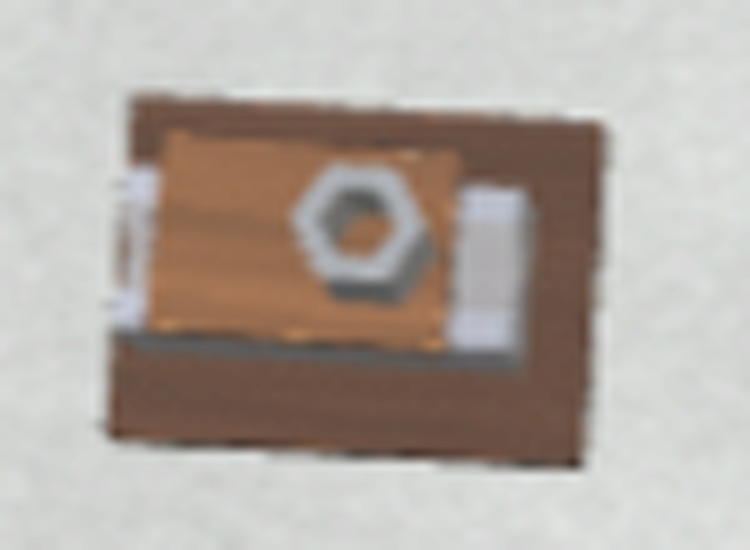

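carry_out(
  motion=[
    [0,0,0,0,-1],
    [0,0,0,0,-1],
    [0,0,0,0,-1],
    [0,0,0,0,-1],
    [0,0,0,0,-1],
  ],
)

```text
time: 12.8
eef_pos: [0.6433, 0.1682, 0.1676]
tcp_rot: [0.003, 0.718, 0.696, 0.005]
ft_force: [0.2, -0.3, 0.1]
opening: 0.0854
```

```bash
python3 g.py .638 .1675 .088 -1.8
```

```text
t 12.8 pos [0.6433 0.1682 0.1676] yaw -1.81 tilt [0.0126 0.0027] F [ 0.2 -0.3  0.1] open 0.0854 q6 0.2
  shift [-0.0011, -0.0063, 0.0795] roll -0.0001
```

carry_out(
  motion=[
    [-0.001,-0.006,0.0,0,-1],
    [-0.001,-0.006,0.0,0,-1],
    [-0.001,-0.006,0.0,0,-1],
    [-0.001,-0.006,0.03,0,-1],
    [-0.001,-0.006,0.07,0,-1],
  ],
)

```text
time: 13.3
eef_pos: [0.6397, 0.1678, 0.0988]
tcp_rot: [0.005, 0.718, 0.696, 0.007]
ft_force: [0.7, -0.1, -0.1]
opening: 0.0856
```

```bash
python3 g.py .638 .1675 .082 -1.8
```

```text
t 13.3 pos [0.6397 0.1678 0.0988] yaw -1.81 tilt [0.0174 0.0035] F [ 0.7 -0.1 -0.1] open 0.0856 q6 0.2
  shift [-0.0005, -0.002, 0.0167] roll -0.0001
```

carry_out(
  motion=[
    [0,0,0,0,-1],
    [0,0,0,0,-1],
    [0,0,0.0,0,-1],
    [0,0,-0.04,0,-1],
    [0,0,-0.08,0,-1],
  ],
)

```text
time: 13.8
eef_pos: [0.6383, 0.1675, 0.181]
tcp_rot: [0.005, 0.718, 0.696, 0.008]
ft_force: [0.7, 0.7, -0.4]
opening: 0.0852
```

```bash
python3 g.py .638 .1675 .082 -1.8
```

```text
t 13.8 pos [0.6383 0.1675 0.181 ] yaw -1.81 tilt [0.0176 0.0035] F [ 0.7  0.7 -0.4] open 0.0852 q6 0.2
  shift [-0.0004, -0.002, 0.099] roll -0.0001
```

carry_out(
  motion=[
    [0,0,0,0,-1],
    [0,0,0,0,-1],
    [0,-0.04,0,0,-1],
    [0,-0.08,0,0,-1],
    [0,-0.12,0,0,-1],
  ],
)

```text
time: 14.3
eef_pos: [0.5166, 0.1711, 0.1785]
tcp_rot: [0.005, 0.718, 0.696, 0.007]
ft_force: [0.1, 0.3, -0.5]
opening: 0.0852
```

```bash
python3 g.py .638 .1675 .17 -1.8
```

```text
t 14.3 pos [0.5166 0.1711 0.1785] yaw -1.82 tilt [0.017  0.0034] F [ 0.1  0.3 -0.5] open 0.0852 q6 0.24
  shift [0.0002, 0.1213, 0.0106] roll -0.0004
```

carry_out(
  motion=[
    [0,0.025,0,0,-1],
    [0,0.05,0,0,-1],
    [0,0.075,-0.05,0,-1],
    [0,0.1,-0.1,0,-1],
    [0,0.12,-0.15,0,-1],
  ],
)

```text
time: 14.8
eef_pos: [0.6285, 0.1668, 0.3172]
tcp_rot: [0.004, 0.718, 0.696, 0.007]
ft_force: [0.9, -0.3, -0.4]
opening: 0.0855
```

```bash
python3 g.py .638 .1675 .17 -1.8
```

```text
t 14.8 pos [0.6285 0.1668 0.3172] yaw -1.83 tilt [0.0157 0.0032] F [ 0.9 -0.3 -0.4] open 0.0855 q6 0.2
  shift [0.0004, 0.0072, 0.1473] roll -0.0005
```

carry_out(
  motion=[
    [0,0,0,0,-1],
    [0,0,0,0,-1],
    [0,0,0.05,0,-1],
    [0,0,0.1,0,-1],
    [0,0,0.15,0,-1],
  ],
)

```text
time: 15.3
eef_pos: [0.6292, 0.1672, 0.1644]
tcp_rot: [0.004, 0.718, 0.696, 0.006]
ft_force: [0.6, -0.2, -0.1]
opening: 0.0852
```

```bash
python3 g.py .638 .1675 .17 -1.8
```

```text
t 15.3 pos [0.6292 0.1672 0.1644] yaw -1.82 tilt [0.0138 0.0029] F [ 0.6 -0.2 -0.1] open 0.0852 q6 0.2
  shift [0.0006, 0.0088, -0.0055] roll -0.0003
```

carry_out(
  motion=[
    [0,-0.05,0,0,-1],
    [0,-0.1,0,0,-1],
    [0,-0.15,0,0,-1],
    [0,-0.2,0,0,-1],
    [0,-0.25,0,0,-1],
  ],
)

```text
time: 15.8
eef_pos: [0.3774, 0.1744, 0.1599]
tcp_rot: [0.003, 0.718, 0.696, 0.005]
ft_force: [0.7, 0.9, -0.4]
opening: 0.0853
```

```bash
python3 g.py .638 .1675 .17 -1.8
```

```text
t 15.8 pos [0.3774 0.1744 0.1599] yaw -1.83 tilt [0.0112 0.0022] F [ 0.7  0.9 -0.4] open 0.0853 q6 0.32
  shift [0.0014, 0.2608, -0.0072] roll -0.0005
```

carry_out(
  motion=[
    [0,0.035,-0.03,0,-1],
    [0,0.07,-0.06,0,-1],
    [0,0.105,-0.09,0,-1],
    [0,0.14,-0.12,0,-1],
    [0,0.14,-0.12,0,-1],
  ],
)

```text
time: 16.3
eef_pos: [0.5201, 0.1697, 0.2839]
tcp_rot: [0.005, 0.719, 0.695, 0.007]
ft_force: [0.5, -0.4, -1.0]
opening: 0.0852
```

```bash
python3 g.py .638 .1675 .17 -1.8
```

```text
t 16.3 pos [0.5201 0.1697 0.2839] yaw -1.87 tilt [0.0169 0.0031] F [ 0.5 -0.4 -1. ] open 0.0852 q6 0.24
  shift [0.0012, 0.116, 0.1158] roll -0.0013
```

carry_out(
  motion=[
    [0,0.025,0.03,0,-1],
    [0,0.05,0.06,0,-1],
    [0,0.075,0.09,0,-1],
    [0,0.1,0.12,0,-1],
    [0,0.1,0.12,0,-1],
  ],
)

```text
time: 16.8
eef_pos: [0.6207, 0.1661, 0.1595]
tcp_rot: [0.003, 0.719, 0.695, 0.004]
ft_force: [-0.8, 0.9, 1.0]
opening: 0.0854
```

```bash
python3 g.py .638 .1675 .17 -1.8
```

```text
t 16.8 pos [0.6207 0.1661 0.1595] yaw -1.91 tilt [0.0092 0.0017] F [-0.8  0.9  1. ] open 0.0854 q6 0.2
  shift [0.002, 0.0173, -0.0103] roll -0.0019
```

carry_out(
  motion=[
    [0,-0.025,-0.03,0,-1],
    [0,-0.05,-0.06,0,-1],
    [0,-0.075,-0.09,0,-1],
    [0,-0.1,-0.12,0,-1],
    [0,-0.1,-0.12,0,-1],
  ],
)

```text
time: 17.3
eef_pos: [0.5167, 0.1696, 0.2817]
tcp_rot: [0.003, 0.718, 0.696, 0.005]
ft_force: [-0.1, 0.1, -0.1]
opening: 0.0856
```

```bash
python3 g.py .638 .1675 .17 -1.8
```

```text
t 17.3 pos [0.5167 0.1696 0.2817] yaw -1.85 tilt [0.0117 0.0025] F [-0.1  0.1 -0.1] open 0.0856 q6 0.24
  shift [0.0015, 0.12, 0.1131] roll -0.0009
```

carry_out(
  motion=[
    [0,0.03,0.03,0,-1],
    [0,0.06,0.06,0,-1],
    [0,0.09,0.09,0,-1],
    [0,0.118,0.12,0,-1],
    [0,0.118,0.12,0,-1],
  ],
)

```text
time: 17.8
eef_pos: [0.6354, 0.1653, 0.1575]
tcp_rot: [0.001, 0.719, 0.695, 0.002]
ft_force: [-0.9, -0.2, 1.0]
opening: 0.0856
```

```bash
python3 g.py .638 .1675 .082 -1.8
```

```text
t 17.8 pos [0.6354 0.1653 0.1575] yaw -1.89 tilt [0.005  0.0012] F [-0.9 -0.2  1. ] open 0.0856 q6 0.2
  shift [0.0021, 0.0021, 0.0755] roll -0.0015
```

carry_out(
  motion=[
    [0.001,0.001,0.02,-0.0015,-1],
    [0.002,0.002,0.04,-0.0015,-1],
    [0.002,0.002,0.06,-0.0015,-1],
    [0.002,0.002,0.0735,-0.0015,-1],
    [0.002,0.002,0.0735,-0.0015,-1],
  ],
)

```text
time: 18.3
eef_pos: [0.636, 0.1673, 0.0825]
tcp_rot: [0.0, 0.718, 0.696, 0.001]
ft_force: [-1.0, -0.8, 0.2]
opening: 0.0857
```

```bash
python3 g.py .638 .1675 .082 -1.8
```

```text
t 18.3 pos [0.636  0.1673 0.0825] yaw -1.79 tilt [0.0016 0.0007] F [-1.  -0.8  0.2] open 0.0857 q6 0.2
  shift [0.0003, 0.002, 0.0005] roll 0.0002
```

carry_out(
  motion=[
    [0.0003,0.002,0.0005,0,-0.7],
    [0.0003,0.002,0.0005,0,-0.2],
    [0.0003,0.002,0.0005,0,0.1],
    [0.0003,0.002,0.0005,0,0.4],
    [0.0003,0.002,0.0005,0,1],
  ],
)

```text
time: 18.8
eef_pos: [0.6384, 0.1676, 0.083]
tcp_rot: [0.001, 0.718, 0.696, 0.001]
ft_force: [-1.3, -0.3, 5.8]
opening: 0.0333
```

carry_out(
  motion=[
    [0,0,0,0,1],
    [0,0,0,0,1],
    [0,0,0,0,1],
    [0,0,0,0,1],
    [0,0,0,0,1],
  ],
)

```text
time: 19.3
eef_pos: [0.6384, 0.1676, 0.083]
tcp_rot: [0.001, 0.718, 0.696, 0.001]
ft_force: [-1.5, 0.3, 0.6]
opening: 0.033
```

```bash
python3 g.py .638 .1675 .082 -1.8
```

```text
t 19.3 pos [0.6384 0.1676 0.083 ] yaw -1.79 tilt [0.0028 0.0009] F [-1.5  0.3  0.6] open 0.033 q6 0.2
  shift [-0.0001, -0.0004, 0.001] roll 0.0002
```

carry_out(
  motion=[
    [0,0,-0.01,0,1],
    [0,0,-0.04,0,1],
    [0,0,-0.07,0,1],
    [0,0,-0.08,0,1],
    [0,0,-0.08,0,1],
  ],
)

```text
time: 19.8
eef_pos: [0.639, 0.1676, 0.1649]
tcp_rot: [0.002, 0.718, 0.696, 0.003]
ft_force: [0.2, 0.9, -1.9]
opening: 0.0328
```

```bash
python3 g.py .416 .095 .15 -1.8
```

```text
t 19.8 pos [0.639  0.1676 0.1649] yaw -1.79 tilt [0.0059 0.0014] F [ 0.2  0.9 -1.9] open 0.0328 q6 0.2
  shift [-0.0796, -0.2207, 0.0135] roll 0.0002
```

carry_out(
  motion=[
    [-0.016,-0.044,0,0,1],
    [-0.032,-0.088,0,0,1],
    [-0.048,-0.132,0,0,1],
    [-0.064,-0.176,0,0,1],
    [-0.08,-0.22,0,0,1],
  ],
)

```text
time: 20.3
eef_pos: [0.4139, 0.094, 0.1625]
tcp_rot: [0.001, 0.718, 0.696, 0.002]
ft_force: [0.2, -0.5, -0.4]
opening: 0.0334
```

```bash
python3 g.py .416 .095 .03 -1.8
```

```text
t 20.3 pos [0.4139 0.094  0.1625] yaw -1.78 tilt [0.004  0.0012] F [ 0.2 -0.5 -0.4] open 0.0334 q6 0.11
  shift [0.0008, 0.0016, 0.1325] roll 0.0003
```

carry_out(
  motion=[
    [0.001,0.002,0.035,0,1],
    [0.001,0.002,0.07,0,1],
    [0.001,0.002,0.105,0,1],
    [0.001,0.002,0.134,0,1],
    [0.001,0.002,0.134,0,1],
  ],
)

```text
time: 20.8
eef_pos: [0.4146, 0.0949, 0.0256]
tcp_rot: [-0.001, 0.718, 0.696, -0.0]
ft_force: [-0.1, -0.0, -1.0]
opening: 0.0331
```

carry_out(
  motion=[
    [0,0,0.001,0,1],
    [0,0,0.002,0,1],
    [0,0,0.003,0,1],
    [0,0,0.003,0,1],
    [0,0,0.003,0,1],
  ],
)

```text
time: 21.3
eef_pos: [0.4149, 0.095, 0.0233]
tcp_rot: [-0.0, 0.718, 0.696, 0.0]
ft_force: [-0.6, 0.6, 9.0]
opening: 0.0333
```

```bash
python3 g.py .416 .095 .024 -1.8
```

```text
t 21.3 pos [0.4149 0.095  0.0233] yaw -1.79 tilt [-0.0001  0.0009] F [-0.6  0.6  9. ] open 0.0333 q6 0.11
  shift [0.0, 0.0011, -0.0007] roll 0.0002
```

carry_out(
  motion=[
    [0,0,0,0,0.4],
    [0,0,0,0,0.2],
    [0,0,0,0,0],
    [0,0,0,0,-0.1],
    [0,0,0,0,-0.1],
  ],
)

```text
time: 21.8
eef_pos: [0.4149, 0.095, 0.0233]
tcp_rot: [-0.0, 0.718, 0.696, 0.0]
ft_force: [0.7, 0.5, 0.3]
opening: 0.0468
```

carry_out(
  motion=[
    [0,0,-0.01,0,-0.1],
    [0,0,-0.04,0,-0.1],
    [0,0,-0.08,0,-0.4],
    [0,0,-0.12,0,-1],
    [0,0,-0.12,0,-1],
  ],
)

```text
time: 22.3
eef_pos: [0.4168, 0.0951, 0.1479]
tcp_rot: [0.002, 0.718, 0.696, 0.003]
ft_force: [-0.7, -0.7, 0.1]
opening: 0.0846
```

```bash
python3 g.py .640 .190 .15 -2.2
python3 - <<'E'
from h import *
from plant import robot
im=robot.get_image("scene")["pixels"]; cv2.imwrite("pics/scene3.png",im); crop(im,290,170,100,120,5,"d")
im=robot.get_image("top")["pixels"]; cv2.imwrite("pics/top3.png",im)
r=np.radians
edgefit("top",im,(.640,.189,r(-1.8)),rect(.06,.09),.064)
edgefit("scene",cv2.imread("pics/scene3.png"),(.640,.189,r(-1.8)),rect(.06,.09),.064)
E
```

```text
t 22.3 pos [0.4168 0.0951 0.1479] yaw -1.78 tilt [0.0069 0.0015] F [-0.7 -0.7  0.1] open 0.0846 q6 0.11
  shift [0.1018, 0.2201, -0.0004] roll 0.0073
top pose [0.6397 0.1882] yaw -2.32 n 100 medres 0.285
scene pose [0.6401 0.1909] yaw -2.23 n 100 medres 0.357
```

View pics/d.png

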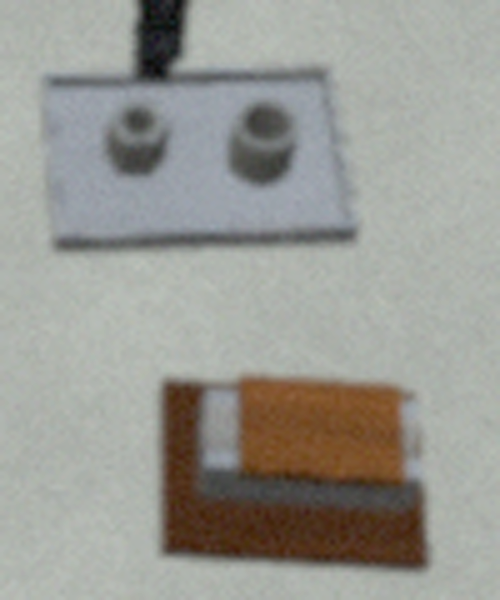

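Both parts stand in the tray, the nut at crop (137,140) and the sleeve at (263,145). The plate is bare and the two cameras agree on its pose: (0.640, 0.1895) with yaw -2.3°. Next I'll move to the plate.

carry_out(
  motion=[
    [0.0204,0.044,-0.03,0,-1],
    [0.041,0.088,-0.045,0.002,-1],
    [0.061,0.132,-0.045,0.004,-1],
    [0.081,0.176,-0.02,0.006,-1],
    [0.1018,0.22,0,0.008,-1],
  ],
)

```text
time: 22.9
eef_pos: [0.6288, 0.1858, 0.1486]
tcp_rot: [0.0, 0.721, 0.693, 0.001]
ft_force: [0.2, -0.6, 0.8]
opening: 0.0852
```

```bash
python3 g.py .640 .1895 .075 -2.27
```

```text
t 22.9 pos [0.6288 0.1858 0.1486] yaw -2.25 tilt [0.0016 0.0009] F [ 0.2 -0.6  0.8] open 0.0852 q6 0.24
  shift [0.004, 0.0109, 0.0736] roll 0.0004
```

carry_out(
  motion=[
    [0.002,0.005,0.02,0,-1],
    [0.004,0.011,0.04,0,-1],
    [0.004,0.011,0.06,0,-1],
    [0.004,0.011,0.074,0,-1],
    [0.004,0.011,0.074,0,-1],
  ],
)

```text
time: 23.4
eef_pos: [0.6383, 0.1891, 0.0718]
tcp_rot: [-0.001, 0.721, 0.693, -0.001]
ft_force: [0.0, 0.5, 0.2]
opening: 0.0851
```

```bash
python3 g.py .640 .1895 .062 -2.27
```

```text
t 23.4 pos [0.6383 0.1891 0.0718] yaw -2.25 tilt [-0.0032 -0.0001] F [0.  0.5 0.2] open 0.0851 q6 0.24
  shift [0.0005, 0.0017, 0.0098] roll 0.0003
```

carry_out(
  motion=[
    [0.0005,0.0017,0.004,0,-1],
    [0.0005,0.0017,0.0098,0,-1],
    [0.0005,0.0017,0.0098,0,-1],
    [0.0005,0.0017,0.0098,0,-0.6],
    [0.0005,0.0017,0.0098,0,-0.5],
  ],
)

```text
time: 23.9
eef_pos: [0.6402, 0.1896, 0.0625]
tcp_rot: [-0.001, 0.721, 0.693, -0.001]
ft_force: [0.1, 0.4, -0.2]
opening: 0.0638
```

```bash
python3 g.py .640 .1895 .062 -2.27
```

```text
t 23.9 pos [0.6402 0.1896 0.0625] yaw -2.25 tilt [-0.0025  0.0001] F [ 0.1  0.4 -0.2] open 0.0638 q6 0.24
  shift [-0.0001, -0.0002, 0.0005] roll 0.0003
```

carry_out(
  motion=[
    [0,0,0,0,-0.42],
    [0,0,0,0,-0.35],
    [0,0,0,0,0],
    [0,0,0,0,1],
    [0,0,0,0,1],
  ],
)

```text
time: 24.4
eef_pos: [0.6405, 0.1896, 0.0634]
tcp_rot: [-0.001, 0.721, 0.693, -0.0]
ft_force: [-2.6, -0.7, 9.1]
opening: 0.0587
```

```bash
python3 g.py .640 .1895 .062 -2.27
```

```text
t 24.4 pos [0.6405 0.1896 0.0634] yaw -2.25 tilt [-0.0015  0.0002] F [-2.6 -0.7  9.1] open 0.0587 q6 0.24
  shift [-0.0001, -0.0005, 0.0014] roll 0.0003
```

carry_out(
  motion=[
    [0,0,0,0,1],
    [0,0,-0.005,0,1],
    [0,0,-0.03,0,1],
    [0,0,-0.055,0,1],
    [0,0,-0.055,0,1],
  ],
)

```text
time: 24.9
eef_pos: [0.6424, 0.19, 0.1221]
tcp_rot: [0.001, 0.721, 0.693, 0.002]
ft_force: [-0.2, 0.3, -0.0]
opening: 0.0583
```

```bash
python3 g.py .4162 -.1493 .12 -12.1
python3 - <<'E'
from h import *
from plant import robot
im=robot.get_image("scene")["pixels"]; cv2.imwrite("pics/scene4.png",im); crop(im,290,170,100,120,5,"e")
E
```

```text
t 24.9 pos [0.6424 0.19   0.1221] yaw -2.25 tilt [0.0037 0.0013] F [-0.2  0.3 -0. ] open 0.0583 q6 0.24
  shift [-0.3479, -0.2127, 0.0008] roll 0.1719
```

View pics/e.png

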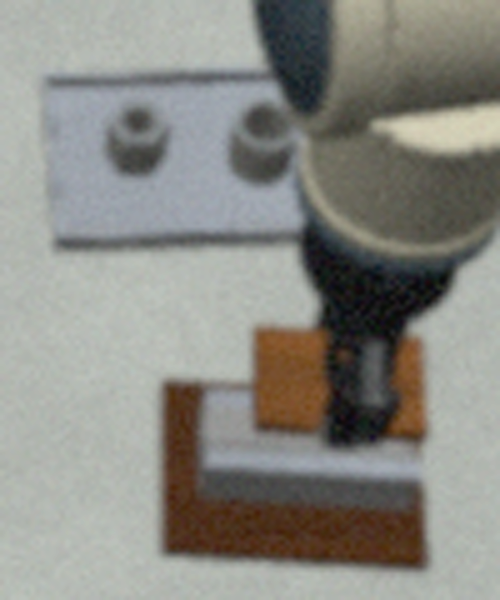

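The plate is held level at crop (340,380) and the V-block stayed on the board. Next is the pile.

carry_out(
  motion=[
    [-0.035,-0.021,0,0.017,1],
    [-0.07,-0.043,0,0.034,1],
    [-0.105,-0.064,0,0.052,1],
    [-0.14,-0.086,0,0.069,1],
    [-0.174,-0.106,0,0.086,1],
  ],
)

```text
time: 25.45
eef_pos: [0.5271, 0.019, 0.1194]
tcp_rot: [-0.0, 0.75, 0.661, 0.0]
ft_force: [0.6, -0.9, -0.0]
opening: 0.0583
```

```bash
python3 g.py .4162 -.1493 .12 -12.1
```

```text
t 25.45 pos [0.5271 0.019  0.1194] yaw -7.2 tilt [0.0004 0.0009] F [ 0.6 -0.9 -0. ] open 0.0583 q6 0.05
  shift [-0.1809, -0.0889, -0.0008] roll 0.0854
```

carry_out(
  motion=[
    [-0.04,-0.02,0,0.02,1],
    [-0.08,-0.04,0,0.04,1],
    [-0.125,-0.062,0,0.06,1],
    [-0.17,-0.083,0,0.08,1],
    [-0.181,-0.089,0,0.085,1],
  ],
)

```text
time: 25.95
eef_pos: [0.4134, -0.152, 0.1187]
tcp_rot: [-0.001, 0.779, 0.627, -0.0]
ft_force: [0.2, 0.5, -0.3]
opening: 0.0583
```

```bash
python3 g.py .4162 -.1493 .06 -12.1
```

```text
t 25.95 pos [ 0.4134 -0.152   0.1187] yaw -12.29 tilt [-0.0012  0.0012] F [ 0.2  0.5 -0.3] open 0.0583 q6 -0.27
  shift [0.0031, 0.0022, 0.0587] roll -0.0033
```

carry_out(
  motion=[
    [0.003,0.0022,0.02,-0.003,1],
    [0.003,0.0022,0.04,-0.003,1],
    [0.003,0.0022,0.059,-0.003,1],
    [0.003,0.0022,0.059,-0.003,1],
    [0.003,0.0022,0.059,-0.003,1],
  ],
)

```text
time: 26.45
eef_pos: [0.4159, -0.1491, 0.0597]
tcp_rot: [-0.001, 0.778, 0.629, -0.0]
ft_force: [-0.7, 0.0, -0.3]
opening: 0.0583
```

```bash
python3 g.py .4162 -.1493 .0414 -12.1
python3 - <<'E'
from h import *
from plant import robot
for n in C:
    im=robot.get_image(n)["pixels"]; cv2.imwrite(f"pics/{n}5.png",im)
crop(cv2.imread("pics/scene5.png"),205,165,70,55,10,"f_s"); crop(cv2.imread("pics/top5.png"),290,220,70,55,10,"f_t")
E
```

```text
t 26.45 pos [ 0.4159 -0.1491  0.0597] yaw -12.1 tilt [-0.0024  0.0019] F [-0.7  0.  -0.3] open 0.0583 q6 -0.27
  shift [-0.0002, 0.0004, 0.0183] roll 0.0
```

View pics/f_s.png

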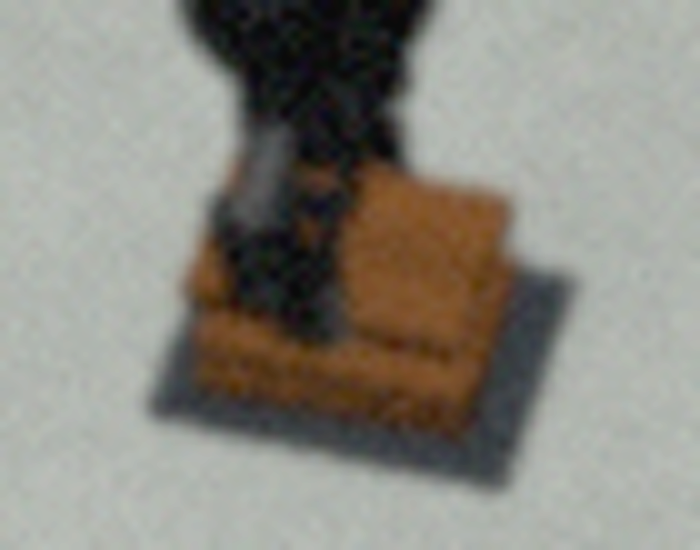

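View pics/f_t.png

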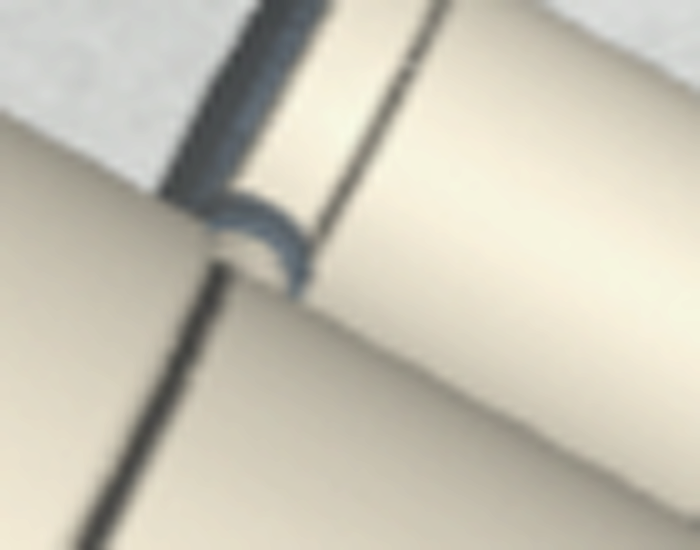

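Run:
```python
from h import *
r=np.radians; im=cv2.imread("pics/scene5.png")
edgefit("scene",im,(.4162,-.1493,r(-12)),[((.03,.0),(.03,.045)),((-.03,.045),(.03,.045))],.0603,half=2.5)
im0=cv2.imread("pics/scene0.png")
edgefit("scene",im0,(.4162,-.1493,r(-12)),[((.03,.0),(.03,.045)),((-.03,.045),(.03,.045))],.030,half=2.5)
edgefit("scene",im0,(.4162,-.1493,r(-12)),rect(.06,.09),.030,half=2.5)
```

```text
scene pose [ 0.4123 -0.1458] yaw -20.88 n 49 medres 0.303
scene pose [ 0.4168 -0.1454] yaw -11.08 n 50 medres 0.188
scene pose [ 0.4167 -0.1475] yaw -11.64 n 81 medres 0.46
```

carry_out(
  motion=[
    [0,0,0.006,0,1],
    [0,0,0.012,0,1],
    [0,0,0.0155,0,1],
    [0,0,0.0165,0,1],
    [0,0,0.0165,0,1],
  ],
)

```text
time: 27.05
eef_pos: [0.4164, -0.1493, 0.0437]
tcp_rot: [-0.001, 0.778, 0.629, -0.0]
ft_force: [0.2, -0.5, -0.6]
opening: 0.0583
```

carry_out(
  motion=[
    [0,0,0.0005,0,1],
    [0,0,0.001,0,1],
    [0,0,0.001,0,1],
    [0,0,0.0015,0,1],
    [0,0,0.0015,0,1],
  ],
)

```text
time: 27.55
eef_pos: [0.4164, -0.1494, 0.0422]
tcp_rot: [-0.001, 0.778, 0.629, -0.0]
ft_force: [-0.3, -1.0, -0.5]
opening: 0.0583
```

```bash
python3 g.py .4162 -.1493 .0414 -12.1
```

```text
t 27.55 pos [ 0.4164 -0.1494  0.0422] yaw -12.1 tilt [-0.0009  0.0011] F [-0.3 -1.  -0.5] open 0.0583 q6 -0.27
  shift [0.0, -0.0002, 0.0008] roll -0.0001
```

carry_out(
  motion=[
    [0,0,0.0005,0,1],
    [0,0,0.0008,0,1],
    [0,0,0.0008,0,1],
    [0,0,0.0008,0,1],
    [0,0,0.0008,0,1],
  ],
)

```text
time: 28.05
eef_pos: [0.4164, -0.1493, 0.0414]
tcp_rot: [-0.001, 0.778, 0.629, -0.0]
ft_force: [-0.3, -0.2, 4.0]
opening: 0.0579
```

carry_out(
  motion=[
    [0,0,0.0003,0,1],
    [0,0,0.0005,0,1],
    [0,0,0.0005,0,1],
    [0,0,0.0005,0,1],
    [0,0,0.0005,0,1],
  ],
)

```text
time: 28.55
eef_pos: [0.4164, -0.1493, 0.0414]
tcp_rot: [-0.001, 0.778, 0.629, 0.0]
ft_force: [-2.1, 0.5, 18.8]
opening: 0.058
```

Contact comes at TCP z 0.0414, exactly as predicted. Next I'll release and look.

carry_out(
  motion=[
    [0,0,-0.0005,0,0],
    [0,0,-0.0005,0,-0.4],
    [0,0,-0.0005,0,-0.6],
    [0,0,-0.0005,0,-0.8],
    [0,0,-0.0005,0,-0.9],
  ],
)

```text
time: 29.05
eef_pos: [0.4164, -0.1493, 0.0418]
tcp_rot: [-0.001, 0.778, 0.629, 0.0]
ft_force: [-0.8, -0.7, -0.9]
opening: 0.0807
```

carry_out(
  motion=[
    [0,0,-0.01,0,-1],
    [0,0,-0.04,0,-1],
    [0,0,-0.07,0,-1],
    [0,0,-0.09,0,-1],
    [0,0,-0.09,0,-1],
  ],
)

```text
time: 29.55
eef_pos: [0.4175, -0.15, 0.1346]
tcp_rot: [0.002, 0.778, 0.629, 0.001]
ft_force: [0.1, -0.7, -0.4]
opening: 0.0853
```

```bash
python3 g.py .638 .1858 .13 -1.7
```

```text
t 29.55 pos [ 0.4175 -0.15    0.1346] yaw -12.1 tilt [ 0.0033 -0.0012] F [ 0.1 -0.7 -0.4] open 0.0853 q6 -0.27
  shift [0.3745, 0.1452, 0.0049] roll -0.1815
```

carry_out(
  motion=[
    [0.036,0.014,0,-0.018,-1],
    [0.075,0.029,0,-0.036,-1],
    [0.112,0.043,0,-0.054,-1],
    [0.15,0.058,0,-0.072,-1],
    [0.187,0.072,0,-0.09,-1],
  ],
)

```text
time: 30.05
eef_pos: [0.5276, 0.0195, 0.1347]
tcp_rot: [0.001, 0.748, 0.663, 0.001]
ft_force: [1.1, -0.9, 0.1]
opening: 0.0858
```

```bash
python3 g.py .638 .1858 .13 -1.7
```

```text
t 30.05 pos [0.5276 0.0195 0.1347] yaw -6.89 tilt [ 0.0029 -0.0012] F [ 1.1 -0.9  0.1] open 0.0858 q6 0.05
  shift [0.1784, 0.0897, 0.0048] roll -0.0906
```

carry_out(
  motion=[
    [0.04,0.02,0,-0.02,-1],
    [0.08,0.04,0,-0.04,-1],
    [0.12,0.06,0,-0.06,-1],
    [0.16,0.08,0,-0.08,-1],
    [0.178,0.0897,0.005,-0.0906,-1],
  ],
)

```text
time: 30.55
eef_pos: [0.6395, 0.1887, 0.1299]
tcp_rot: [0.002, 0.717, 0.698, 0.001]
ft_force: [-0.5, -1.7, -0.6]
opening: 0.0853
```

```bash
python3 g.py .638 .1858 .06 -1.7;  python3 - <<'E'
from h import *
from plant import robot
for n in C:
    im=robot.get_image(n)["pixels"]; cv2.imwrite(f"pics/{n}6.png",im)
a=cv2.imread("pics/scene6.png"); b=cv2.imread("pics/top6.png")
o=np.hstack([cv2.resize(a[170:225,210:270],None,fx=6,fy=6,interpolation=2),cv2.resize(b[225:280,295:355],None,fx=6,fy=6,interpolation=2)]); cv2.imwrite("pics/g.png",cv2.convertScaleAbs(o,alpha=1.5))
r=np.radians
edgefit("top",b,(.4162,-.149,r(-12)),rect(.06,.09),.042,half=2.5)
edgefit("scene",a,(.4162,-.149,r(-12)),rect(.06,.09),.042,half=2.5)
E
```

```text
t 30.55 pos [0.6395 0.1887 0.1299] yaw -1.55 tilt [ 0.0044 -0.0004] F [-0.5 -1.7 -0.6] open 0.0853 q6 0.23
  shift [-0.0029, -0.0017, 0.0699] roll 0.0027
top pose [ 0.4167 -0.1485] yaw -12.44 n 93 medres 0.177
scene pose [ 0.4177 -0.1474] yaw -13.34 n 98 medres 0.277
```

View pics/g.png

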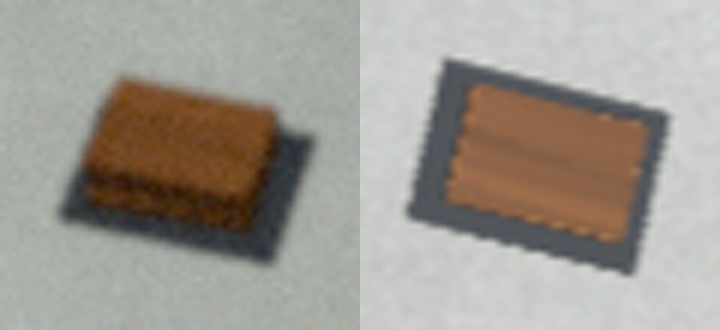

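The plate sits squarely on the pile: the top-camera fit is (0.4167,-0.1485) at -12.4°, against the pile's (0.4161,-0.1489) at -12.0°. The V-block is next.

carry_out(
  motion=[
    [-0.002,-0.0017,0.02,0.002,-1],
    [-0.0029,-0.0017,0.04,0.002,-1],
    [-0.0029,-0.0017,0.065,0.002,-1],
    [-0.0029,-0.0017,0.075,0.002,-1],
    [-0.0029,-0.0017,0.075,0.002,-1],
  ],
)

```text
time: 31.15
eef_pos: [0.6358, 0.1842, 0.0524]
tcp_rot: [0.0, 0.717, 0.697, -0.001]
ft_force: [0.4, -0.2, 0.0]
opening: 0.0854
```

```bash
python3 g.py .638 .1857 .030 -1.65
```

```text
t 31.15 pos [0.6358 0.1842 0.0524] yaw -1.69 tilt [-0.0005 -0.0016] F [ 0.4 -0.2  0. ] open 0.0854 q6 0.22
  shift [0.0016, 0.0022, 0.0224] roll -0.0007
```

carry_out(
  motion=[
    [0.0016,0.0022,0.01,0,-1],
    [0.0016,0.0022,0.022,0,-1],
    [0.0016,0.0022,0.0224,0,-0.8],
    [0.0016,0.0022,0.0224,0,-0.5],
    [0.0016,0.0022,0.0224,0,-0.3],
  ],
)

```text
time: 31.65
eef_pos: [0.6382, 0.1858, 0.0304]
tcp_rot: [0.001, 0.717, 0.697, -0.001]
ft_force: [-0.7, -0.4, 0.6]
opening: 0.0557
```

carry_out(
  motion=[
    [0,0,0,0,-0.2],
    [0,0,0,0,-0.1],
    [0,0,0,0,0.2],
    [0,0,0,0,1],
    [0,0,0,0,1],
  ],
)

```text
time: 32.15
eef_pos: [0.6385, 0.1859, 0.0311]
tcp_rot: [0.001, 0.717, 0.697, -0.0]
ft_force: [-1.7, -1.4, 6.5]
opening: 0.0493
```

```bash
python3 g.py .638 .1857 .030 -1.65
```

```text
t 32.15 pos [0.6385 0.1859 0.0311] yaw -1.68 tilt [ 0.0008 -0.0013] F [-1.7 -1.4  6.5] open 0.0493 q6 0.22
  shift [-0.0002, -0.0005, 0.0011] roll -0.0006
```

carry_out(
  motion=[
    [0,0,-0.005,0,1],
    [0,0,-0.03,0,1],
    [0,0,-0.065,0,1],
    [0,0,-0.095,0,1],
    [0,0,-0.1,0,1],
  ],
)

```text
time: 32.65
eef_pos: [0.64, 0.1863, 0.1347]
tcp_rot: [0.002, 0.717, 0.697, 0.002]
ft_force: [1.3, 0.1, -6.8]
opening: 0.0494
```

```bash
python3 g.py .622 -.1535 .13 4.2
```

```text
t 32.65 pos [0.64   0.1863 0.1347] yaw -1.68 tilt [ 0.0059 -0.0003] F [ 1.3  0.1 -6.8] open 0.0494 q6 0.22
  shift [-0.3402, -0.008, 0.0047] roll -0.1026
```

carry_out(
  motion=[
    [-0.025,0,0,-0.01,1],
    [-0.06,-0.002,0,-0.02,1],
    [-0.095,-0.003,0,-0.03,1],
    [-0.13,-0.004,0,-0.04,1],
    [-0.165,-0.004,0,-0.05,1],
  ],
)

```text
time: 33.15
eef_pos: [0.63, 0.0203, 0.1333]
tcp_rot: [0.001, 0.7, 0.715, 0.001]
ft_force: [0.9, 0.7, -6.3]
opening: 0.049
```

carry_out(
  motion=[
    [-0.035,0,0,-0.01,1],
    [-0.07,0,0,-0.02,1],
    [-0.105,0,0,-0.03,1],
    [-0.14,0,0,-0.04,1],
    [-0.15,0,0,-0.05,1],
  ],
)

```text
time: 33.65
eef_pos: [0.6326, -0.133, 0.132]
tcp_rot: [0.001, 0.682, 0.731, 0.001]
ft_force: [-0.2, -0.1, -6.9]
opening: 0.0493
```

```bash
python3 g.py .622 -.1535 .11 4.2
```

```text
t 33.65 pos [ 0.6326 -0.133   0.132 ] yaw 3.97 tilt [ 0.0025 -0.0006] F [-0.2 -0.1 -6.9] open 0.0493 q6 -0.37
  shift [-0.0197, -0.012, 0.022] roll -0.004
```

carry_out(
  motion=[
    [-0.01,-0.006,0,-0.004,1],
    [-0.0197,-0.012,0.01,-0.004,1],
    [-0.0197,-0.012,0.022,-0.004,1],
    [-0.0197,-0.012,0.022,-0.004,1],
    [-0.0197,-0.012,0.022,-0.004,1],
  ],
)

```text
time: 34.15
eef_pos: [0.6217, -0.1526, 0.1093]
tcp_rot: [0.0, 0.681, 0.733, 0.0]
ft_force: [0.1, -0.4, -5.6]
opening: 0.0493
```

```bash
python3 g.py .622 -.1535 .05 4.2;  python3 - <<'E'
from h import *
from plant import robot
for n in C:
    im=robot.get_image(n)["pixels"]; cv2.imwrite(f"pics/{n}7.png",im)
a=cv2.imread("pics/scene7.png"); b=cv2.imread("pics/top7.png")
o=np.hstack([cv2.resize(a[210:290,170:285],None,fx=3.4,fy=3.4,interpolation=2),cv2.resize(b[145:225,280:395],None,fx=3.4,fy=3.4,interpolation=2)]); cv2.imwrite("pics/hh.png",cv2.convertScaleAbs(o,alpha=1.5))
E
```

```text
t 34.15 pos [ 0.6217 -0.1526  0.1093] yaw 4.23 tilt [0.0012 0.    ] F [ 0.1 -0.4 -5.6] open 0.0493 q6 -0.41
  shift [-0.0009, 0.0002, 0.0593] roll 0.0006
```

View pics/hh.png

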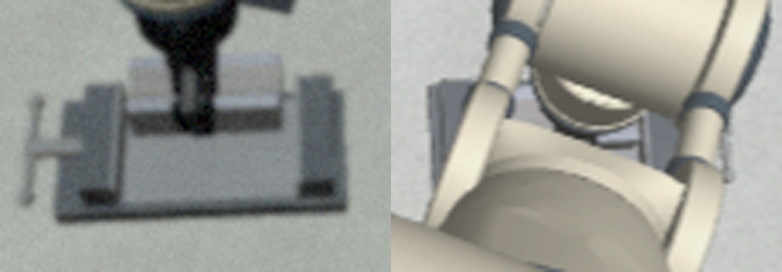

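The scene crop shows the block level, spanning columns 130-282 between jaws at about 122 and 300. It should land near the middle once lowered.

carry_out(
  motion=[
    [-0.001,0,0.015,0,1],
    [-0.001,0,0.03,0,1],
    [-0.001,0,0.045,0,1],
    [-0.001,0,0.062,0,1],
    [-0.001,0,0.062,0,1],
  ],
)

```text
time: 34.75
eef_pos: [0.6208, -0.1532, 0.0449]
tcp_rot: [-0.001, 0.68, 0.733, -0.0]
ft_force: [0.6, -0.2, -6.4]
opening: 0.0493
```

```bash
python3 g.py .622 -.1535 .0391 4.2;  python3 - <<'E'
from h import *
from plant import robot
a=robot.get_image("scene")["pixels"]; cv2.imwrite("pics/scene8.png",a)
crop(a,175,215,105,70,7,"i")
E
```

```text
t 34.75 pos [ 0.6208 -0.1532  0.0449] yaw 4.24 tilt [-0.0018  0.001 ] F [ 0.6 -0.2 -6.4] open 0.0493 q6 -0.41
  shift [-0.0003, 0.0012, 0.0058] roll 0.0007
```

View pics/i.png

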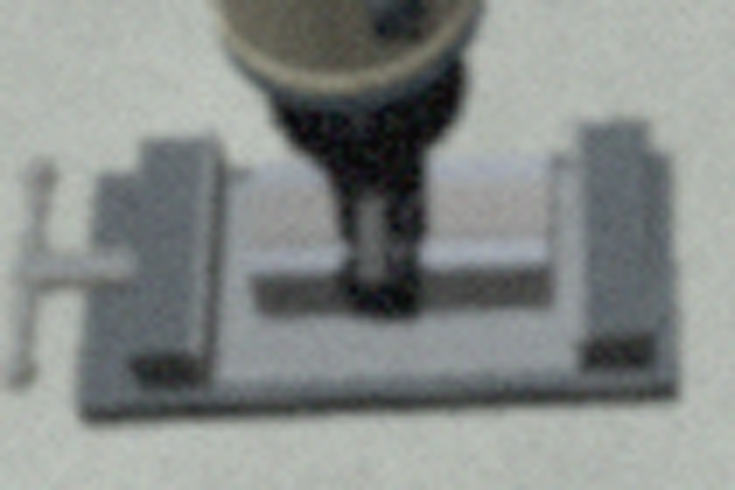

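The gaps are balanced: about 28 px on the left and 30 px on the right at top level. I'll lower to contact.

carry_out(
  motion=[
    [-0.0003,0.0012,0.002,0,1],
    [-0.0003,0.0012,0.004,0,1],
    [-0.0003,0.0012,0.005,0,1],
    [-0.0003,0.0012,0.005,0,1],
    [-0.0003,0.0012,0.005,0,1],
  ],
)

```text
time: 35.3
eef_pos: [0.6229, -0.1538, 0.0416]
tcp_rot: [-0.0, 0.68, 0.733, 0.0]
ft_force: [-0.7, 0.7, -5.9]
opening: 0.0493
```

carry_out(
  motion=[
    [0,0,0.0005,0,1],
    [0,0,0.001,0,1],
    [0,0,0.001,0,1],
    [0,0,0.001,0,1],
    [0,0,0.001,0,1],
  ],
)

```text
time: 35.8
eef_pos: [0.6229, -0.1537, 0.0406]
tcp_rot: [-0.0, 0.68, 0.733, 0.0]
ft_force: [0.1, 0.5, -6.9]
opening: 0.0493
```

carry_out(
  motion=[
    [0,0,0.0005,0,1],
    [0,0,0.001,0,1],
    [0,0,0.001,0,1],
    [0,0,0.001,0,1],
    [0,0,0.001,0,1],
  ],
)

```text
time: 36.3
eef_pos: [0.6229, -0.1538, 0.0396]
tcp_rot: [-0.0, 0.68, 0.733, 0.0]
ft_force: [-0.5, -0.4, -6.3]
opening: 0.0493
```

carry_out(
  motion=[
    [0,0,0.0003,0,1],
    [0,0,0.0006,0,1],
    [0,0,0.0006,0,1],
    [0,0,0.0006,0,1],
    [0,0,0.0006,0,1],
  ],
)

```text
time: 36.8
eef_pos: [0.6229, -0.1538, 0.0391]
tcp_rot: [0.0, 0.68, 0.733, 0.0]
ft_force: [-0.6, 1.2, -1.6]
opening: 0.0493
```

carry_out(
  motion=[
    [0,0,0.0003,0,1],
    [0,0,0.0003,0,0.3],
    [0,0,0.0,0,-0.2],
    [0,0,0.0,0,-0.4],
    [0,0,0.0,0,-0.6],
  ],
)

```text
time: 37.3
eef_pos: [0.6231, -0.1539, 0.0392]
tcp_rot: [0.0, 0.68, 0.733, 0.0]
ft_force: [1.7, -0.3, 0.3]
opening: 0.0683
```

carry_out(
  motion=[
    [0,0,-0.005,0,-0.7],
    [0,0,-0.03,0,-0.7],
    [0,0,-0.06,0,-0.8],
    [0,0,-0.09,0,-1],
    [0,0,-0.1,0,-1],
  ],
)

```text
time: 37.8
eef_pos: [0.6244, -0.1543, 0.1426]
tcp_rot: [0.002, 0.68, 0.733, 0.001]
ft_force: [0.2, 0.4, 0.0]
opening: 0.0852
```

```bash
python3 g.py .4164 -.1493 .12 -12.1
```

```text
t 37.8 pos [ 0.6244 -0.1543  0.1426] yaw 4.24 tilt [ 0.0049 -0.0013] F [0.2 0.4 0. ] open 0.0852 q6 -0.41
  shift [0.0204, -0.2072, 0.0216] roll 0.2852
```

Next I'll move to the pile and look at the vice once it's clear.

carry_out(
  motion=[
    [0.004,-0.04,0,0.057,-1],
    [0.008,-0.08,0,0.114,-1],
    [0.012,-0.12,0,0.17,-1],
    [0.016,-0.16,0,0.23,-1],
    [0.02,-0.205,0,0.285,-1],
  ],
)

```text
time: 38.3
eef_pos: [0.4173, -0.1493, 0.1416]
tcp_rot: [0.002, 0.778, 0.628, 0.002]
ft_force: [-0.1, -0.2, 0.4]
opening: 0.0855
```

```bash
python3 g.py .4164 -.1493 .0600 -12.1;  python3 - <<'E'
from h import *
from plant import robot
a=robot.get_image("scene")["pixels"]; cv2.imwrite("pics/scene9.png",a)
crop(a,175,215,105,70,7,"j_s")
b=robot.get_image("top")["pixels"]; cv2.imwrite("pics/top9.png",b); crop(b,280,155,110,60,7,"j_t")
r=np.radians
edgefit("top",b,(.622,-.154,r(4)),rect(.05,.12),.06,half=2)
edgefit("scene",a,(.622,-.154,r(4)),rect(.05,.12),.06,half=2)
E
```

```text
t 38.3 pos [ 0.4173 -0.1493  0.1416] yaw -12.2 tilt [ 0.0056 -0.0017] F [-0.1 -0.2  0.4] open 0.0855 q6 -0.27
  shift [-0.0001, -0.0013, 0.0816] roll -0.0018
top pose [ 0.623  -0.1535] yaw 4.05 n 74 medres 0.146
scene pose [ 0.6237 -0.1537] yaw 4.0 n 49 medres 0.316
```

View pics/j_s.png

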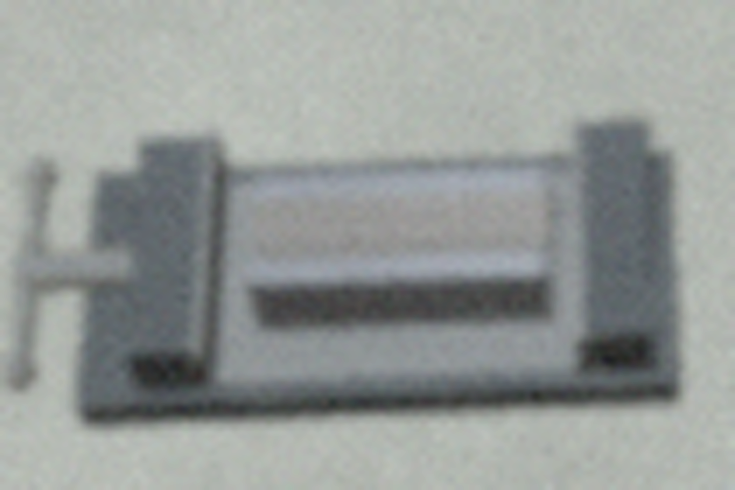

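View pics/j_t.png

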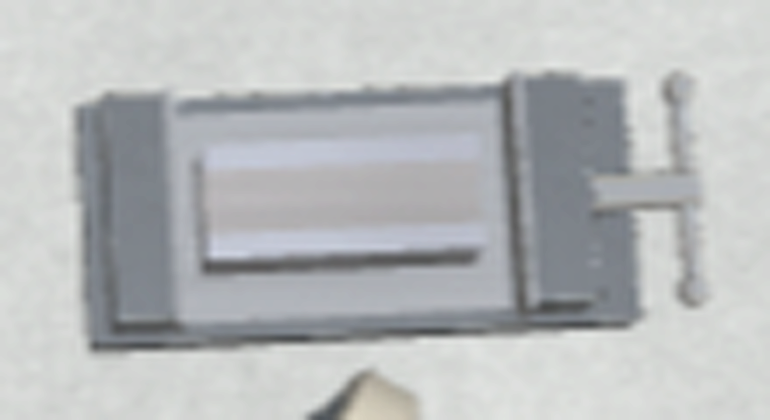

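Run:
```python
from h import *
r=np.radians
def draw(im,n,pose,L,W,z,col,k,x0,y0):
    c,s_=np.cos(r(pose[2])),np.sin(r(pose[2])); pts=[]
    for a,b in((-1,-1),(1,-1),(1,1),(-1,1)):
        x,y=a*L/2,b*W/2; p=proj(n,(pose[0]+c*x-s_*y,pose[1]+s_*x+c*y,z)); pts.append(((p-[x0,y0]+.5)*k-.5))
    cv2.polylines(im,[np.int32(np.round(pts))],True,col,1)
P=(.6225,-.1535,4.2)
for n,x0,y0,w,h in(("top",285,160,100,50),("scene",175,225,105,55)):
    o=cv2.convertScaleAbs(cv2.resize(cv2.imread(f"pics/{n}9.png")[y0:y0+h,x0:x0+w],None,fx=7,fy=7,interpolation=2),alpha=1.5)
    draw(o,n,P,.11,.15,.02,(0,255,0),7,x0,y0);draw(o,n,P,.11,.24,.0,(0,255,255),7,x0,y0);draw(o,n,P,.10,.15,.055,(0,0,255),7,x0,y0);draw(o,n,(.623,-.1538,4.2),.05,.12,.06,(255,0,0),7,x0,y0)
    cv2.imwrite(f"pics/k_{n}.png",o)
```

```text
(no output)
```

View pics/k_top.png

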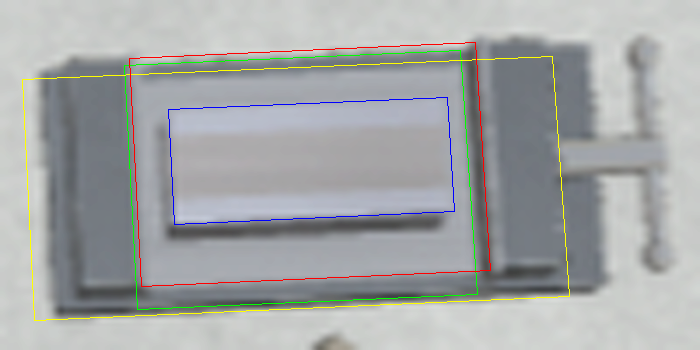

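View pics/k_scene.png

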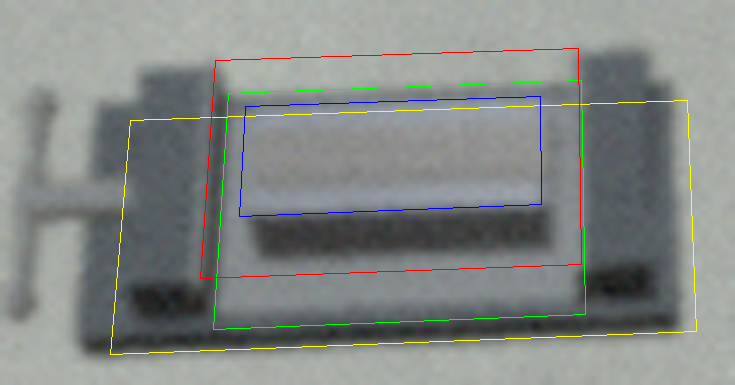

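The block lies groove up, jaw to jaw. In both overlays it sits within about 1.5 mm of the bed centre. Next I'll fetch the plate.

carry_out(
  motion=[
    [0,-0.0013,0.02,-0.0018,-1],
    [0,-0.0013,0.045,-0.0018,-1],
    [0,-0.0013,0.07,-0.0018,-1],
    [0,-0.0013,0.0816,-0.0018,-1],
    [0,-0.0013,0.0816,-0.0018,-1],
  ],
)

```text
time: 38.9
eef_pos: [0.4107, -0.1472, 0.0583]
tcp_rot: [-0.002, 0.778, 0.628, -0.0]
ft_force: [-0.2, -0.3, 0.4]
opening: 0.0854
```

```bash
python3 g.py .4164 -.1493 .0412 -12.1
```

```text
t 38.9 pos [ 0.4107 -0.1472  0.0583] yaw -12.16 tilt [-0.0025  0.0022] F [-0.2 -0.3  0.4] open 0.0854 q6 -0.27
  shift [-0.0008, 0.0061, 0.0171] roll -0.001
```

carry_out(
  motion=[
    [-0.0008,0.0061,0.004,-0.001,-1],
    [-0.0008,0.0061,0.008,-0.001,-1],
    [-0.0008,0.0061,0.013,-0.001,-1],
    [-0.0008,0.0061,0.0165,-0.001,-1],
    [-0.0008,0.0061,0.0165,-0.001,-1],
  ],
)

```text
time: 39.4
eef_pos: [0.4162, -0.1491, 0.0415]
tcp_rot: [-0.002, 0.778, 0.629, -0.0]
ft_force: [-1.5, 0.6, 0.5]
opening: 0.0851
```

```bash
python3 g.py .4164 -.1493 .0412 -12.1
```

```text
t 39.4 pos [ 0.4162 -0.1491  0.0415] yaw -12.1 tilt [-0.0029  0.0025] F [-1.5  0.6  0.5] open 0.0851 q6 -0.27
  shift [-0.0001, 0.0002, 0.0003] roll -0.0
```

carry_out(
  motion=[
    [0,0,0,0,-0.6],
    [0,0,0,0,-0.5],
    [0,0,0,0,-0.42],
    [0,0,0,0,-0.35],
    [0,0,0,0,0],
  ],
)

```text
time: 39.9
eef_pos: [0.4163, -0.1492, 0.042]
tcp_rot: [-0.002, 0.778, 0.629, -0.0]
ft_force: [-2.3, 0.6, 15.6]
opening: 0.0585
```

carry_out(
  motion=[
    [0,0,0,0,1],
    [0,0,0,0,1],
    [0,0,0,0,1],
    [0,0,0,0,1],
    [0,0,0,0,1],
  ],
)

```text
time: 40.4
eef_pos: [0.4164, -0.1492, 0.0421]
tcp_rot: [-0.002, 0.778, 0.629, -0.0]
ft_force: [0.1, -0.5, 5.9]
opening: 0.0582
```

```bash
python3 g.py .4164 -.1493 .0412 -12.1
```

```text
t 40.4 pos [ 0.4164 -0.1492  0.0421] yaw -12.1 tilt [-0.0022  0.0021] F [ 0.1 -0.5  5.9] open 0.0582 q6 -0.27
  shift [-0.0001, 0.0001, 0.0009] roll -0.0001
```

carry_out(
  motion=[
    [0,0,-0.005,0,1],
    [0,0,-0.03,0,1],
    [0,0,-0.06,0,1],
    [0,0,-0.08,0,1],
    [0,0,-0.08,0,1],
  ],
)

```text
time: 40.9
eef_pos: [0.4176, -0.1499, 0.1244]
tcp_rot: [0.0, 0.778, 0.629, 0.001]
ft_force: [-0.5, 0.5, -0.6]
opening: 0.0583
```

```bash
python3 g.py .6405 .1896 .12 -2.25
```

```text
t 40.9 pos [ 0.4176 -0.1499  0.1244] yaw -12.1 tilt [0.0013 0.0003] F [-0.5  0.5 -0.6] open 0.0583 q6 -0.27
  shift [0.3787, 0.1468, 0.0048] roll -0.1719
```

carry_out(
  motion=[
    [0.036,0.014,0,-0.017,1],
    [0.075,0.029,0,-0.034,1],
    [0.112,0.043,0,-0.051,1],
    [0.15,0.058,0,-0.068,1],
    [0.187,0.072,0,-0.086,1],
  ],
)

```text
time: 41.4
eef_pos: [0.5276, 0.0195, 0.124]
tcp_rot: [0.0, 0.75, 0.662, 0.0]
ft_force: [1.1, -0.9, -0.4]
opening: 0.0582
```

```bash
python3 g.py .6405 .1896 .12 -2.25
```

```text
t 41.4 pos [0.5276 0.0195 0.124 ] yaw -7.13 tilt [0.0005 0.0003] F [ 1.1 -0.9 -0.4] open 0.0582 q6 0.05
  shift [0.1828, 0.0909, 0.0041] roll -0.0851
```

carry_out(
  motion=[
    [0.04,0.02,0,-0.02,1],
    [0.085,0.042,0,-0.04,1],
    [0.13,0.065,0,-0.06,1],
    [0.172,0.085,0,-0.08,1],
    [0.181,0.09,0,-0.085,1],
  ],
)

```text
time: 41.9
eef_pos: [0.641, 0.1922, 0.123]
tcp_rot: [0.0, 0.72, 0.694, 0.001]
ft_force: [0.6, -1.3, 0.7]
opening: 0.0581
```

```bash
python3 g.py .6405 .1896 .04 -2.25
```

```text
t 41.9 pos [0.641  0.1922 0.123 ] yaw -2.05 tilt [0.0014 0.0013] F [ 0.6 -1.3  0.7] open 0.0581 q6 0.24
  shift [-0.0027, -0.0005, 0.083] roll 0.0035
```

carry_out(
  motion=[
    [-0.0027,-0.0005,0.025,0.0035,1],
    [-0.0027,-0.0005,0.05,0.0035,1],
    [-0.0027,-0.0005,0.07,0.0035,1],
    [-0.0027,-0.0005,0.08,0.0035,1],
    [-0.0027,-0.0005,0.08,0.0035,1],
  ],
)

```text
time: 42.4
eef_pos: [0.6394, 0.1891, 0.0413]
tcp_rot: [-0.001, 0.721, 0.693, -0.0]
ft_force: [-0.0, -0.7, -0.5]
opening: 0.058
```

carry_out(
  motion=[
    [0,0,0,0,1],
    [0,0,0,0,1],
    [0,0,0,0,1],
    [0,0,0,0,1],
    [0,0,0,0,1],
  ],
)

```text
time: 42.9
eef_pos: [0.6396, 0.1892, 0.0417]
tcp_rot: [-0.001, 0.721, 0.693, -0.0]
ft_force: [-0.4, 0.1, -0.4]
opening: 0.0579
```

```bash
python3 g.py .6405 .1896 .0241 -2.25
```

```text
t 42.9 pos [0.6396 0.1892 0.0417] yaw -2.26 tilt [-0.001   0.0007] F [-0.4  0.1 -0.4] open 0.0579 q6 0.24
  shift [0.0004, 0.0009, 0.0176] roll -0.0002
```

carry_out(
  motion=[
    [0.0004,0.0009,0.006,0,1],
    [0.0004,0.0009,0.012,0,1],
    [0.0004,0.0009,0.0155,0,1],
    [0.0004,0.0009,0.016,0,1],
    [0.0004,0.0009,0.016,0,1],
  ],
)

```text
time: 43.4
eef_pos: [0.6403, 0.1895, 0.0254]
tcp_rot: [-0.001, 0.721, 0.693, -0.0]
ft_force: [0.3, -0.2, -0.4]
opening: 0.058
```

carry_out(
  motion=[
    [0,0,0.0005,0,1],
    [0,0,0.001,0,1],
    [0,0,0.001,0,1],
    [0,0,0.001,0,1],
    [0,0,0.001,0,1],
  ],
)

```text
time: 43.9
eef_pos: [0.6404, 0.1895, 0.0245]
tcp_rot: [-0.001, 0.721, 0.693, -0.0]
ft_force: [0.6, -0.6, -1.3]
opening: 0.0582
```

```bash
python3 g.py .6405 .1896 .0241 -2.25
```

```text
t 43.9 pos [0.6404 0.1895 0.0245] yaw -2.26 tilt [-0.0014  0.0007] F [ 0.6 -0.6 -1.3] open 0.0582 q6 0.24
  shift [0.0001, 0.0001, 0.0004] roll -0.0002
```

carry_out(
  motion=[
    [0,0,0.0004,0,1],
    [0,0,0.0008,0,1],
    [0,0,0.0008,0,1],
    [0,0,0.0008,0,1],
    [0,0,0.0008,0,1],
  ],
)

```text
time: 44.4
eef_pos: [0.6404, 0.1895, 0.0242]
tcp_rot: [-0.001, 0.721, 0.693, -0.0]
ft_force: [-1.5, -0.7, 7.6]
opening: 0.0582
```

carry_out(
  motion=[
    [0,0,0.0003,0,1],
    [0,0,0.0004,0,1],
    [0,0,0.0004,0,1],
    [0,0,0.0004,0,1],
    [0,0,0.0004,0,1],
  ],
)

```text
time: 44.9
eef_pos: [0.6404, 0.1895, 0.0242]
tcp_rot: [-0.001, 0.721, 0.693, -0.0]
ft_force: [-2.8, -0.5, 8.3]
opening: 0.0578
```

The plate is on the board, with contact at 0.0242 as predicted. Release.

carry_out(
  motion=[
    [0,0,-0.0003,0,0],
    [0,0,-0.0003,0,-0.4],
    [0,0,-0.0003,0,-0.6],
    [0,0,-0.0003,0,-0.8],
    [0,0,-0.0003,0,-0.9],
  ],
)

```text
time: 45.4
eef_pos: [0.6405, 0.1895, 0.0244]
tcp_rot: [-0.001, 0.721, 0.693, -0.0]
ft_force: [0.5, 0.4, -0.2]
opening: 0.0813
```

carry_out(
  motion=[
    [0,0,-0.01,0,-1],
    [0,0,-0.04,0,-1],
    [0,0,-0.075,0,-1],
    [0,0,-0.11,0,-1],
    [0,0,-0.12,0,-1],
  ],
)

```text
time: 45.9
eef_pos: [0.6423, 0.1898, 0.1492]
tcp_rot: [0.001, 0.721, 0.693, 0.002]
ft_force: [0.1, 0.1, 0.1]
opening: 0.0855
```

```bash
python3 g.py .4164 .1743 .14 -1.8
```

```text
t 45.9 pos [0.6423 0.1898 0.1492] yaw -2.26 tilt [0.0047 0.0019] F [0.1 0.1 0.1] open 0.0855 q6 0.24
  shift [-0.0244, -0.2251, 0.0081] roll -0.008
```

carry_out(
  motion=[
    [-0.005,-0.045,0,-0.002,-0.8],
    [-0.01,-0.09,0,-0.004,-0.6],
    [-0.015,-0.135,0,-0.006,-0.5],
    [-0.02,-0.18,0,-0.008,-0.4],
    [-0.0244,-0.222,0,-0.008,-0.3],
  ],
)

```text
time: 46.4
eef_pos: [0.4172, 0.1738, 0.1482]
tcp_rot: [0.001, 0.718, 0.696, 0.002]
ft_force: [0.7, 1.0, -0.1]
opening: 0.0552
```

```bash
python3 g.py .4164 .1743 .06 -1.8
python3 - <<'E'
from h import *
from plant import robot
a=robot.get_image("scene")["pixels"]; cv2.imwrite("pics/scene10.png",a)
b=robot.get_image("top")["pixels"]; cv2.imwrite("pics/top10.png",b); 
o=np.hstack([cv2.resize(a[160:290,280:390],None,fx=3.5,fy=3.5,interpolation=2),cv2.resize(b[145:275,180:290],None,fx=3.5,fy=3.5,interpolation=2)]); cv2.imwrite("pics/l.png",cv2.convertScaleAbs(o,alpha=1.5))
r=np.radians
edgefit("top",b,(.640,.189,r(-2)),rect(.06,.09),.024,half=2.5)
edgefit("scene",a,(.640,.189,r(-2)),rect(.06,.09),.024,half=2.5)
E
```

```text
t 46.4 pos [0.4172 0.1738 0.1482] yaw -1.8 tilt [0.0045 0.0019] F [ 0.7  1.  -0.1] open 0.0552 q6 0.29
  shift [0.0003, -0.0012, 0.0882] roll -0.0
top pose [0.6402 0.1901] yaw -3.0 n 100 medres 0.258
scene pose [0.641  0.1907] yaw -4.08 n 97 medres 0.367
```

View pics/l.png

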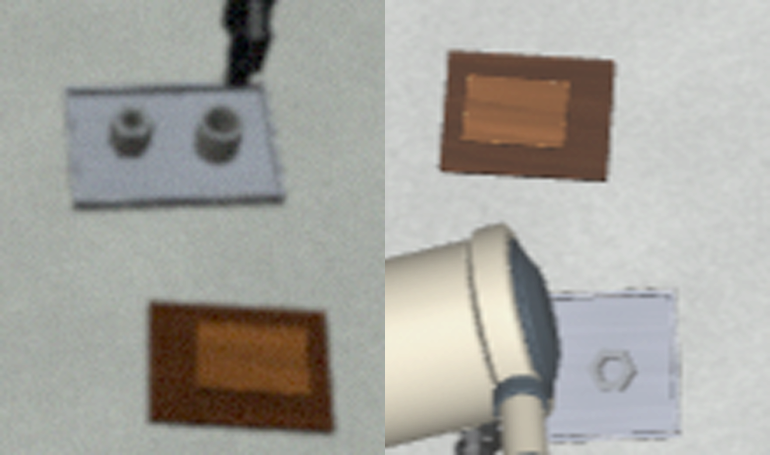

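The plate lies flat on the board at its original spot, (0.640,0.190) by the top camera. Next is the sleeve.

carry_out(
  motion=[
    [0,-0.0012,0.03,0,-0.3],
    [0,-0.0012,0.06,0,-0.3],
    [0,-0.0012,0.08,0,-0.3],
    [0,-0.0012,0.088,0,-0.3],
    [0,-0.0012,0.088,0,-0.3],
  ],
)

```text
time: 47.0
eef_pos: [0.412, 0.1734, 0.0594]
tcp_rot: [-0.001, 0.718, 0.696, -0.001]
ft_force: [-0.2, -0.4, 0.7]
opening: 0.0555
```

```bash
python3 g.py .4164 .1743 .0236 -1.8
```

```text
t 47.0 pos [0.412  0.1734 0.0594] yaw -1.75 tilt [-0.0019  0.0002] F [-0.2 -0.4  0.7] open 0.0555 q6 0.29
  shift [0.0011, 0.0044, 0.0358] roll 0.0009
```

carry_out(
  motion=[
    [0.001,0.0044,0,0.001,-0.3],
    [0.001,0.0044,0.01,0.001,-0.3],
    [0.001,0.0044,0.025,0.001,-0.3],
    [0.001,0.0044,0.035,0.001,-0.3],
    [0.001,0.0044,0.0355,0.001,-0.3],
  ],
)

```text
time: 47.5
eef_pos: [0.416, 0.1741, 0.023]
tcp_rot: [-0.001, 0.718, 0.696, -0.001]
ft_force: [-1.1, -0.3, -0.0]
opening: 0.0554
```

```bash
python3 g.py .4164 .1743 .0236 -1.8
```

```text
t 47.5 pos [0.416  0.1741 0.023 ] yaw -1.81 tilt [-0.0032 -0.0001] F [-1.1 -0.3 -0. ] open 0.0554 q6 0.29
  shift [0.0002, 0.0004, -0.0006] roll -0.0002
```

carry_out(
  motion=[
    [0.0002,0.0004,-0.0006,0,-0.2],
    [0.0002,0.0004,-0.0006,0,-0.05],
    [0.0002,0.0004,-0.0006,0,0.1],
    [0.0002,0.0004,-0.0006,0,0.4],
    [0.0002,0.0004,-0.0006,0,1],
  ],
)

```text
time: 48.0
eef_pos: [0.4167, 0.1744, 0.0242]
tcp_rot: [-0.001, 0.718, 0.696, -0.001]
ft_force: [-1.4, -1.3, 7.4]
opening: 0.0399
```

carry_out(
  motion=[
    [0,0,0,0,1],
    [0,0,0,0,1],
    [0,0,0,0,1],
    [0,0,0,0,1],
    [0,0,0,0,1],
  ],
)

```text
time: 48.5
eef_pos: [0.4168, 0.1744, 0.0242]
tcp_rot: [-0.001, 0.718, 0.696, -0.001]
ft_force: [0.9, 0.2, 0.9]
opening: 0.0406
```

```bash
python3 g.py .4164 .1743 .0236 -1.8
```

```text
t 48.5 pos [0.4168 0.1744 0.0242] yaw -1.81 tilt [-0.0021  0.0002] F [0.9 0.2 0.9] open 0.0406 q6 0.29
  shift [-0.0001, -0.0004, 0.0006] roll -0.0002
```

carry_out(
  motion=[
    [0,0,-0.01,0,1],
    [0,0,-0.04,0,1],
    [0,0,-0.08,0,1],
    [0,0,-0.1,0,1],
    [0,0,-0.1,0,1],
  ],
)

```text
time: 49.0
eef_pos: [0.4182, 0.1748, 0.1271]
tcp_rot: [0.0, 0.718, 0.696, 0.001]
ft_force: [0.1, -0.5, -2.1]
opening: 0.0402
```

```bash
python3 g.py .6432 .2128 .125 -1.8
```

```text
t 49.0 pos [0.4182 0.1748 0.1271] yaw -1.8 tilt [0.0026 0.0014] F [ 0.1 -0.5 -2.1] open 0.0402 q6 0.29
  shift [0.0451, 0.2237, 0.0028] roll -0.0001
```

carry_out(
  motion=[
    [0.009,0.045,0,0,1],
    [0.018,0.09,0,0,1],
    [0.027,0.135,0,0,1],
    [0.036,0.18,0,0,1],
    [0.045,0.22,0,0,1],
  ],
)

```text
time: 49.5
eef_pos: [0.641, 0.2128, 0.1268]
tcp_rot: [0.0, 0.718, 0.696, 0.001]
ft_force: [0.0, -0.4, -1.7]
opening: 0.04
```

```bash
python3 g.py .6432 .2128 .06 -1.8
```

```text
t 49.5 pos [0.641  0.2128 0.1268] yaw -1.82 tilt [0.0016 0.0012] F [ 0.  -0.4 -1.7] open 0.04 q6 0.26
  shift [-0.0, 0.0021, 0.0668] roll -0.0003
```

carry_out(
  motion=[
    [0,0.002,0.025,0,1],
    [0,0.002,0.05,0,1],
    [0,0.002,0.066,0,1],
    [0,0.002,0.073,0,1],
    [0,0.002,0.073,0,1],
  ],
)

```text
time: 50.0
eef_pos: [0.6425, 0.2127, 0.053]
tcp_rot: [-0.0, 0.718, 0.696, 0.0]
ft_force: [1.0, -0.1, -0.3]
opening: 0.0402
```

carry_out(
  motion=[
    [0,0,0,0,1],
    [0,0,0,0,1],
    [0,0,0,0,1],
    [0,0,0,0,1],
    [0,0,0,0,1],
  ],
)

```text
time: 50.5
eef_pos: [0.6426, 0.2127, 0.0533]
tcp_rot: [-0.0, 0.718, 0.696, 0.0]
ft_force: [-0.1, -0.3, -1.0]
opening: 0.0403
```

```bash
python3 g.py .6432 .2128 .0432 -1.8
```

```text
t 50.5 pos [0.6426 0.2127 0.0533] yaw -1.81 tilt [0.0004 0.0009] F [-0.1 -0.3 -1. ] open 0.0403 q6 0.26
  shift [0.0001, 0.0006, 0.0101] roll -0.0003
```

carry_out(
  motion=[
    [0.0001,0.0006,0.004,0,1],
    [0.0001,0.0006,0.007,0,1],
    [0.0001,0.0006,0.0085,0,1],
    [0.0001,0.0006,0.0088,0,1],
    [0.0001,0.0006,0.0088,0,1],
  ],
)

```text
time: 51.0
eef_pos: [0.6431, 0.2128, 0.0444]
tcp_rot: [-0.0, 0.718, 0.696, 0.0]
ft_force: [0.4, -0.3, -1.7]
opening: 0.0397
```

carry_out(
  motion=[
    [0,0,0.0004,0,1],
    [0,0,0.0008,0,1],
    [0,0,0.0008,0,1],
    [0,0,0.0008,0,1],
    [0,0,0.0008,0,1],
  ],
)

```text
time: 51.5
eef_pos: [0.6431, 0.2129, 0.0436]
tcp_rot: [-0.0, 0.718, 0.696, 0.0]
ft_force: [0.1, 0.1, -0.8]
opening: 0.0404
```

carry_out(
  motion=[
    [0,0,0.0003,0,1],
    [0,0,0.0006,0,1],
    [0,0,0.0006,0,1],
    [0,0,0.0006,0,1],
    [0,0,0.0006,0,1],
  ],
)

```text
time: 52.0
eef_pos: [0.6432, 0.2129, 0.0432]
tcp_rot: [-0.0, 0.718, 0.696, 0.0]
ft_force: [-2.0, -0.5, 5.6]
opening: 0.0401
```

carry_out(
  motion=[
    [0,0,0,0,0.4],
    [0,0,0,0,0],
    [0,0,0,0,-0.2],
    [0,0,0,0,-0.4],
    [0,0,0,0,-0.5],
  ],
)

```text
time: 52.5
eef_pos: [0.6432, 0.2128, 0.0432]
tcp_rot: [-0.0, 0.718, 0.696, 0.0]
ft_force: [0.2, 0.1, 0.6]
opening: 0.0641
```

carry_out(
  motion=[
    [0,0,-0.01,0,-0.5],
    [0,0,-0.04,0,-0.5],
    [0,0,-0.075,0,-0.4],
    [0,0,-0.1,0,-0.3],
    [0,0,-0.1,0,-0.2],
  ],
)

```text
time: 53.0
eef_pos: [0.6452, 0.2133, 0.1479]
tcp_rot: [0.002, 0.718, 0.696, 0.003]
ft_force: [1.0, 1.1, -0.2]
opening: 0.0512
```

```bash
python3 g.py .4149 .0950 .145 -1.79
```

```text
t 53.0 pos [0.6452 0.2133 0.1479] yaw -1.81 tilt [0.0069 0.0024] F [ 1.   1.1 -0.2] open 0.0512 q6 0.26
  shift [-0.1255, -0.2264, 0.001] roll -0.0004
```

carry_out(
  motion=[
    [-0.023,-0.041,0,0,-0.2],
    [-0.046,-0.082,0,0,-0.2],
    [-0.07,-0.125,0,0,-0.2],
    [-0.095,-0.17,0,0,-0.2],
    [-0.118,-0.212,0,0,-0.2],
  ],
)

```text
time: 53.5
eef_pos: [0.4274, 0.1013, 0.1462]
tcp_rot: [0.002, 0.718, 0.696, 0.003]
ft_force: [0.2, -0.7, 1.1]
opening: 0.0514
```

```bash
python3 g.py .4149 .0950 .06 -1.79
```

```text
t 53.5 pos [0.4274 0.1013 0.1462] yaw -1.79 tilt [0.0069 0.0024] F [ 0.2 -0.7  1.1] open 0.0514 q6 0.13
  shift [-0.0069, -0.0129, 0.086] roll -0.0001
```

carry_out(
  motion=[
    [-0.0069,-0.0129,0.02,0,-0.2],
    [-0.0069,-0.0129,0.045,0,-0.2],
    [-0.0069,-0.0129,0.07,0,-0.2],
    [-0.0069,-0.0129,0.086,0,-0.2],
    [-0.0069,-0.0129,0.086,0,-0.2],
  ],
)

```text
time: 54.0
eef_pos: [0.4139, 0.0949, 0.0587]
tcp_rot: [0.001, 0.718, 0.696, 0.002]
ft_force: [-0.1, 0.6, -0.6]
opening: 0.0513
```

```bash
python3 g.py .4149 .0950 .0233 -1.79
python3 - <<'E'
from h import *
from plant import robot
a=robot.get_image("scene")["pixels"]; cv2.imwrite("pics/scene11.png",a); crop(a,280,160,110,130,4,"m")
E
```

```text
t 54.0 pos [0.4139 0.0949 0.0587] yaw -1.8 tilt [0.0037 0.0021] F [-0.1  0.6 -0.6] open 0.0513 q6 0.11
  shift [0.0, 0.0009, 0.0354] roll -0.0002
```

View pics/m.png

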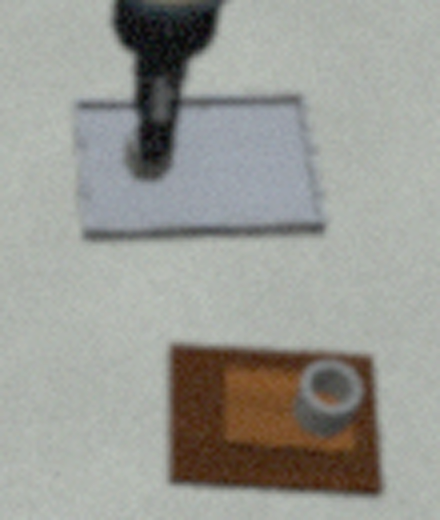

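The sleeve stands upright on the plate at crop (330,400), and the gripper is over the nut. Next I'll grip it.

carry_out(
  motion=[
    [0,0.0009,0.005,0,-0.2],
    [0,0.0009,0.02,0,-0.2],
    [0,0.0009,0.032,0,-0.2],
    [0,0.0009,0.035,0,-0.2],
    [0,0.0009,0.035,0,-0.2],
  ],
)

```text
time: 54.55
eef_pos: [0.4155, 0.095, 0.0249]
tcp_rot: [0.001, 0.718, 0.696, 0.002]
ft_force: [0.2, 0.7, 0.7]
opening: 0.0513
```

```bash
python3 g.py .4149 .0950 .0233 -1.79
```

```text
t 54.55 pos [0.4155 0.095  0.0249] yaw -1.79 tilt [0.0048 0.0022] F [0.2 0.7 0.7] open 0.0513 q6 0.11
  shift [-0.0001, -0.0006, 0.0016] roll -0.0001
```

carry_out(
  motion=[
    [0,0,0,0,0],
    [0,0,0,0,0.15],
    [0,0,0,0,0.3],
    [0,0,0,0,0.6],
    [0,0,0,0,1],
  ],
)

```text
time: 55.05
eef_pos: [0.4158, 0.0951, 0.0256]
tcp_rot: [0.001, 0.718, 0.696, 0.003]
ft_force: [-1.2, -0.4, 13.6]
opening: 0.0328
```

carry_out(
  motion=[
    [0,0,0,0,1],
    [0,0,0,0,1],
    [0,0,0,0,1],
    [0,0,0,0,1],
    [0,0,0,0,1],
  ],
)

```text
time: 55.55
eef_pos: [0.4159, 0.0951, 0.0257]
tcp_rot: [0.001, 0.718, 0.696, 0.003]
ft_force: [-0.1, 0.1, 3.5]
opening: 0.0333
```

```bash
python3 g.py .4149 .0950 .0233 -1.79
```

```text
t 55.55 pos [0.4159 0.0951 0.0257] yaw -1.79 tilt [0.0062 0.0023] F [-0.1  0.1  3.5] open 0.0333 q6 0.11
  shift [-0.0002, -0.001, 0.0024] roll -0.0
```

carry_out(
  motion=[
    [0,0,-0.01,0,1],
    [0,0,-0.04,0,1],
    [0,0,-0.08,0,1],
    [0,0,-0.1,0,1],
    [0,0,-0.1,0,1],
  ],
)

```text
time: 56.05
eef_pos: [0.4164, 0.095, 0.1285]
tcp_rot: [0.003, 0.718, 0.696, 0.005]
ft_force: [0.7, -0.8, -2.1]
opening: 0.0331
```

```bash
python3 g.py .6384 .1677 .13 -1.79
```

```text
t 56.05 pos [0.4164 0.095  0.1285] yaw -1.79 tilt [0.0109 0.0027] F [ 0.7 -0.8 -2.1] open 0.0331 q6 0.11
  shift [0.0796, 0.2196, 0.0011] roll 0.0
```

carry_out(
  motion=[
    [0.016,0.044,-0.03,0,1],
    [0.032,0.088,-0.05,0,1],
    [0.048,0.132,-0.05,0,1],
    [0.064,0.176,-0.03,0,1],
    [0.08,0.215,-0.005,0,1],
  ],
)

```text
time: 56.55
eef_pos: [0.6326, 0.1676, 0.138]
tcp_rot: [0.003, 0.718, 0.696, 0.006]
ft_force: [-0.1, -0.3, -1.0]
opening: 0.0332
```

```bash
python3 g.py .6384 .1677 .07 -1.79
```

```text
t 56.55 pos [0.6326 0.1676 0.138 ] yaw -1.79 tilt [0.013 0.003] F [-0.1 -0.3 -1. ] open 0.0332 q6 0.2
  shift [0.0, 0.005, 0.0681] roll -0.0001
```

carry_out(
  motion=[
    [0,0.005,0.01,0,1],
    [0,0.005,0.03,0,1],
    [0,0.005,0.05,0,1],
    [0,0.005,0.068,0,1],
    [0,0.005,0.068,0,1],
  ],
)

```text
time: 57.05
eef_pos: [0.6361, 0.1672, 0.0669]
tcp_rot: [0.002, 0.718, 0.696, 0.003]
ft_force: [-0.4, -0.1, -0.9]
opening: 0.0331
```

```bash
python3 g.py .6384 .1677 .0454 -1.79
```

```text
t 57.05 pos [0.6361 0.1672 0.0669] yaw -1.8 tilt [0.0074 0.0021] F [-0.4 -0.1 -0.9] open 0.0331 q6 0.2
  shift [0.0005, 0.0021, 0.0216] roll -0.0001
```

Tilt is 0.0074 now, close to the 0.0062 at the grip. Lowering.

carry_out(
  motion=[
    [0.0005,0.0021,0.003,0,1],
    [0.0005,0.0021,0.006,0,1],
    [0.0005,0.0021,0.01,0,1],
    [0.0005,0.0021,0.014,0,1],
    [0.0005,0.0021,0.014,0,1],
  ],
)

```text
time: 57.55
eef_pos: [0.6381, 0.1676, 0.0527]
tcp_rot: [0.002, 0.718, 0.696, 0.003]
ft_force: [0.4, 1.0, -1.4]
opening: 0.0331
```

```bash
python3 g.py .6384 .1677 .0454 -1.79
```

```text
t 57.55 pos [0.6381 0.1676 0.0527] yaw -1.8 tilt [0.007 0.002] F [ 0.4  1.  -1.4] open 0.0331 q6 0.2
  shift [0.0001, 0.0002, 0.0073] roll -0.0001
```

carry_out(
  motion=[
    [0.0001,0.0002,0.002,0,1],
    [0.0001,0.0002,0.004,0,1],
    [0.0001,0.0002,0.006,0,1],
    [0.0001,0.0002,0.0065,0,1],
    [0.0001,0.0002,0.0065,0,1],
  ],
)

```text
time: 58.05
eef_pos: [0.6384, 0.1677, 0.0461]
tcp_rot: [0.002, 0.718, 0.696, 0.003]
ft_force: [-0.3, -0.6, -1.5]
opening: 0.033
```

carry_out(
  motion=[
    [0,0,0.0003,0,1],
    [0,0,0.0006,0,1],
    [0,0,0.0008,0,1],
    [0,0,0.0008,0,1],
    [0,0,0.0008,0,1],
  ],
)

```text
time: 58.55
eef_pos: [0.6384, 0.1677, 0.0453]
tcp_rot: [0.002, 0.718, 0.696, 0.003]
ft_force: [-0.5, -0.1, -1.5]
opening: 0.0332
```

carry_out(
  motion=[
    [0,0,0.0003,0,1],
    [0,0,0.0006,0,1],
    [0,0,0.0006,0,1],
    [0,0,0.0006,0,1],
    [0,0,0.0006,0,1],
  ],
)

```text
time: 59.05
eef_pos: [0.6384, 0.1677, 0.0447]
tcp_rot: [0.002, 0.718, 0.696, 0.003]
ft_force: [0.5, -0.2, 0.4]
opening: 0.0332
```

carry_out(
  motion=[
    [0,0,0.0002,0,1],
    [0,0,0.0004,0,1],
    [0,0,0.0004,0,1],
    [0,0,0.0004,0,1],
    [0,0,0.0004,0,1],
  ],
)

```text
time: 59.55
eef_pos: [0.6384, 0.1677, 0.0447]
tcp_rot: [0.002, 0.718, 0.696, 0.003]
ft_force: [-2.3, 0.1, 6.9]
opening: 0.0332
```

Contact. Release, lift and look.

carry_out(
  motion=[
    [0,0,0,0,0.4],
    [0,0,0,0,0.1],
    [0,0,0,0,-0.1],
    [0,0,0,0,-0.3],
    [0,0,0,0,-0.4],
  ],
)

```text
time: 60.05
eef_pos: [0.6384, 0.1678, 0.0447]
tcp_rot: [0.002, 0.718, 0.696, 0.003]
ft_force: [-0.3, 0.1, -0.3]
opening: 0.0597
```

carry_out(
  motion=[
    [0,0,-0.01,0,-0.4],
    [0,0,-0.035,0,-0.4],
    [0,0,-0.07,0,-0.4],
    [0,0,-0.11,0,-0.6],
    [0,0,-0.15,0,-0.8],
  ],
)

```text
time: 60.55
eef_pos: [0.6371, 0.1674, 0.1968]
tcp_rot: [0.002, 0.718, 0.696, 0.003]
ft_force: [0.9, -0.2, -0.1]
opening: 0.0773
```

carry_out(
  motion=[
    [0,-0.04,0,0,-1],
    [0,-0.08,0,0,-1],
    [0,-0.12,0,0,-1],
    [0,-0.16,0,0,-1],
    [0,-0.2,0,0,-1],
  ],
)

```text
time: 61.05
eef_pos: [0.4356, 0.1736, 0.1961]
tcp_rot: [0.002, 0.718, 0.696, 0.004]
ft_force: [1.1, 0.1, 0.2]
opening: 0.0853
```

Run:
```python
from h import *
from plant import robot
a=robot.get_image("scene")["pixels"]; cv2.imwrite("pics/scene12.png",a)
b=robot.get_image("top")["pixels"]; cv2.imwrite("pics/top12.png",b)
crop(a,310,230,75,60,8,"n_s"); crop(b,185,150,75,55,10,"n_t")
a0=cv2.imread("pics/scene0.png"); b0=cv2.imread("pics/top0.png")
cv2.imwrite("pics/n_all.png",np.vstack([a,])) 
for n,i,j,w in(("carton",a0,a,(160,230,100,155)),("can",a0,a,(195,245,420,470))):
    print(n,np.abs(i[w[0]:w[1],w[2]:w[3]].astype(float)-j[w[0]:w[1],w[2]:w[3]]).mean())
s=robot.observe(); print(s["time"],s["ft_force"],s["eef_pos"])
```

```text
carton 3.7467532467532467
can 3.844
61.15 [ 0.40498113  1.1792454  -0.52877058] [0.43199969 0.17338966 0.19583945]
```

View pics/n_t.png

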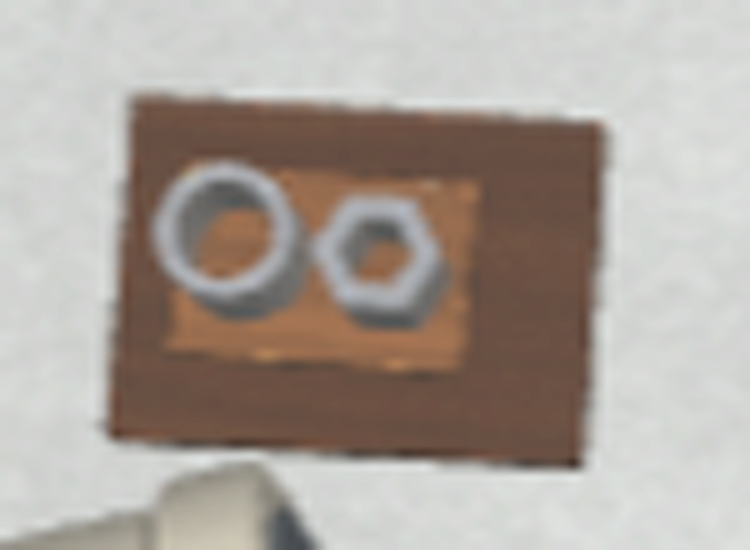

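View pics/n_s.png

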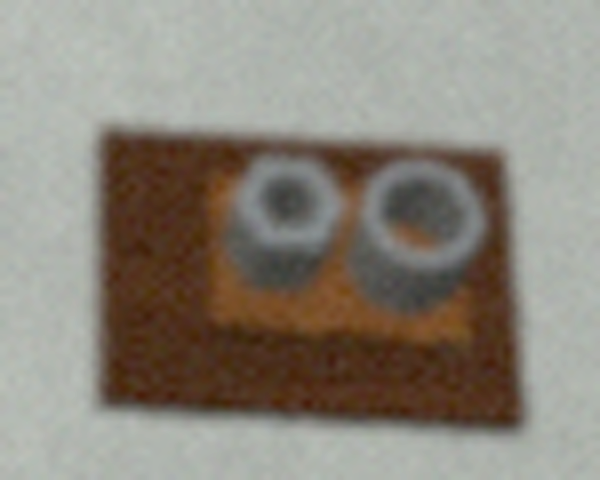

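View pics/n_all.png

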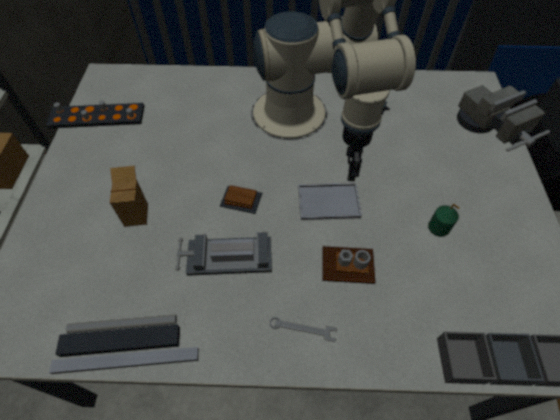

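Everything is in place. The sleeve is at top crop (228,230) and the nut at (379,253), both upright on the plate. I'll run a final position check, then hand in.

Run:
```python
from h import *
print(cr("top",185,150,10,228,230,.064),cr("top",185,150,10,379,253,.060))
from plant import robot
print(robot.finish_job())
```

```text
[0.64232924 0.21173097] [0.63740856 0.16675929]
the job is handed in; nothing more can be done
None
```

The job is done in the order asked and handed in at about 61 s, with the gripper empty and clear of everything.

- **V-block:** it lies on the vice bed, groove up and running from jaw to jaw. The cameras put it at (0.623, -0.1535), yaw about 4.0°. The bed centre is about (0.622, -0.1535), yaw 4.2°, so it is within about 1.5 mm of the middle.
- **Spacer plate:** it sat squarely on the pile (within 1 mm and 0.5°), and is now back on the board. The gripper let it go within 0.2 mm of where it first picked it up.
- **Sleeve and nut:** both stand upright at their original ends of the plate. The top camera puts the sleeve at (0.6423, 0.2117), against (0.6428, 0.2123) at the start. The nut is at (0.6374, 0.1668), against (0.6382, 0.1671).
- **Oil can and carton:** unchanged in the last scene picture.

**Disagreements:**
- **Camera fits:** the two cameras differed by up to about 4 mm on parts of the stack. After putting the plate back, they gave its yaw as -3.0° and -4.1°, against -2.3° at the start. The gripper's own reading was -2.26°, so I trusted that.
- **Contact force:** setting the sleeve down in the tray peaked at about 41 N at the wrist. This was through the held sleeve, not the gripper body.

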